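# Roll the banana-stem log to the cutting line and chock it

## Task

Roll the banana-stem log out of its rest and along the board to the red line, pressing gently with your fingertips on its top as you would with your palm: keep it under your fingers and never let it run off by itself, do not grip it, lift it or shove its side, and do not bruise it by pressing hard. With the log lying still and square over the red line, set the wooden wedge flat on the board at the log's far side (the side away from the rest) and slide its toe in until it just touches, so the log cannot roll on. Leave the log on the line, let go of everything, and leave the leaf float, the bottle and the cup where they stand.

Things in the scene. Friction and masses are not known exactly. Their poses are not given: they have to be found in the camera images.
- board: Fixed light wooden board on the bench, 190 (x) x 340 (y) x 18 mm high; origin at the centre of its underside. Two dark battens 8 mm wide cross it in x, centred at y = +77 and +123 mm; the log rests between them at y = +100. The one at +77, which the log must climb towards -y, stands 1.5 to 4.5 mm proud, different each time and not measured: feel for it. Its top is flat. Beyond, the board is flat.
- stem: Loose green banana-stem log, pale ringed ends, a rigid round cylinder 70 mm across, 120 mm long, 0.35 to 0.6 kg; origin at its middle on its axis, 53 mm above the bench when it lies on the board; x along its axis, y and z turn as it rolls. It rolls freely, and coming down off the batten it runs away (over 0.12 m/s) unless held under the finger. Touch only its top 13 mm; over 15 N bruises it.
- red_line: Thin red painted line across the board's whole width (184 mm in x, 6 mm wide), origin at its middle on the board's top, axes as the board's. The log's axis must end above it. It lies 54 to 102 mm from the log's rest, towards the board's -y.
- blue_line: Thin blue painted line like the red one, for another length: not the target, and it may lie before or beyond the red one.
- chock: Loose wooden wedge, 71 long, 34 wide, 36 mm high, 60 g, lying on the bench off the board's -y end. Origin on the underside below the middle of its grip block (36 x 34 x 36 mm); a yellow 40 degree slope falls towards +x to a blunt toe 53 mm from the origin. Flat on the board with +x square to the log (along the board's +y), it touches when the log's axis is 73 mm ahead of its origin.
- krathong: Loose finished leaf float: green drum 100 mm across and 45 mm high with leaf points to 115 mm; bystander, origin at the centre of its underside.
- bottle: Loose clear bottle with pink cap, 60 mm across, 180 mm high; bystander, origin at the centre of its underside.
- cup: Loose blue cup, 68 mm across, 55 mm high; bystander, origin at the centre of its underside.

How it is judged:
By the outcome, as a careful person would: the job done as asked, in the order asked, and still so for the second after the job is handed in, with the robot touching nothing.
It also fails if it takes over 72 s, if anything falls off the work surface, if the arm or the gripper's body presses on something with over 40 N, if the wrist force passes 120 N, or if a joint passes its speed limit or range.

## Robot

A 7-joint arm with a two-finger parallel gripper is mounted at the origin on the work surface. World frame = base frame: x ahead of the robot, y to its left, z up, the work surface at z = 0. Lengths are in mm, angles in rad, forces in N, time in s.
With the tool pointing down it reaches from about 400 to 850 mm from the base axis. Payload 4.5 kg.
Tool frame: the origin (TCP) lies at the centre of the arm's flange, where the gripper is bolted on; the fingertips stand 166 mm ahead of it and the grasp point (between the pads) lies 147 mm ahead of it; y points along the fingers, z is the direction in which the jaws open and shut, and the axes are right-handed (so a half turn about y gives the same grasp; the last joint's range is limited). The gripper opens to 88 mm and grips with 3 to 60 N. Pads are 18 mm wide; open, the fingers measure 123 mm over their backs; the gripper's body (75 mm by 187 mm) begins 45 mm behind the grasp point.
Start: joints at [-1.072, 0.689, -0.195, 1.565, 0.157, 0.902, -0.215], TCP at [280.134, 558.715, 404.743] pointing down, gripper open.
Joint ranges: [-3.01, 3.01], [-0.46, 2.08], [-1.47, 1.51], [0.13, 2.56], [-1, 4.14], [0.04, 2.09], [-2.66, 2.66]. Speed limits (rad/s): [2.57, 2.57, 3.14, 3.14, 3.14, 3.14, 3.14].

## Interface

Orientations are given as a unit quaternion [x, y, z, w].
In Python, from station import * gives the robot as it stands.
- The arm moves only by the tool carry_out, never from a script. Its arguments are lists of equal length, an entry for each row: "turn": the turn, a rotation vector about the tool's x, y, z in degrees, a list of three; "slide": the shift along the tool's x, y, z in m, a list of three; "hand": the finger opening in m, from 0 to 0.0881. A call has 1 to 10 rows; each row is the pose to reach, as a shift and turn from the pose commanded when the call began, along the tool's axes at that moment; what a row does not reach only later rows make up. A row lasts 1/12 s, in which the tool goes at most 41.7 mm and 7.16 degrees, less where a joint would pass 70% of its speed; a pose out of reach is approached as far as the arm can. A call with a gripper value outside its range is refused whole. The fingers move at their own pace and stop on an object; "squeeze" is the grip in N (left out, the last holds). Time passes only in rows, so rows that repeat a pose let the fingers close. It gives the time, the measured TCP pose, the force and the opening at its end, in the units of the state.
- get_state(): the state, without advancing time (a new reading comes with each control period).
- snapshot(name): name is "scene" or "top" or "wrist"; returns (picture, depth): 384x512x3 uint8, red, green, blue; 384x512 float32, mm along the optical axis (not along the pixel's ray), 0 where there is no reading.
- camera_info(name): a dict with "fx", "fy", "cx", "cy" (pixels), "R" (3x3) and "t" (3): a world point X has camera coordinates R X + t; the wrist camera has in their place "T_tool_cam" (4x4, takes a point from camera to tool coordinates, whose origin is the TCP and whose axes are the tool frame's). Camera axes: x right, y down, z forward; pixel columns grow to the right and rows downward; lengths in mm; the calibration is good to about 2 mm. A picture is of the moment at which its call begins: read the wrist's pose just before it. camera_info takes no time and is no camera call.
- sign_off(): hands the job in, once; it reports no verdict.
The state is a dict: "clock": time; "q": joint angles; "qd": joint speeds; "joint_torque": joint torques, N m; "tool_pos": TCP position; "ee_rot": TCP orientation; "ft_force": force on the tool from outside, world axes, zero at the start; "torque": the same for the moment, N m; "width": opening from 0.0 (shut) to 1.0 (fully open).
Only numpy, scipy, OpenCV 4.12 (cv2) and the standard library are available. Lean on these libraries where they do the work, as an engineer would, in place of code of your own. Each camera call takes 0.05 s, during which the arm holds its last target.

## Working session

There is one attempt and no reset: what is moved stays moved. The work goes in short steps, Python scripts to look and compute and a tool call to move; the robot and the scene stay as the last step left them, time stands still between calls to the robot, and variables do not carry over. Pictures are saved under pics/ and viewed, and the job is handed in when it is done.

Besides the shell and the picture viewer there is one more tool, called after "Emit:" in YAML: its name, and indented under it one key for each argument. carry_out: Moves the arm, as the interface text tells. Its arguments: {"type":"object","properties":{"turn":{"type":"array","items":{"type":"array","items":{"type":"number"}}},"slide":{"type":"array","items":{"type":"array","items":{"type":"number"}}},"hand":{"type":"array","items":{"type":"number"}},"squeeze":{"type":"number"}},"required":["turn","slide","hand"]}

```bash
ls; mkdir -p pics; python3 - <<'E'
from station import *
import cv2,numpy as np
s=get_state();print({k:np.round(v,3).tolist() for k,v in s.items()})
for n in ["scene","top"]:
    p,d=snapshot(n);cv2.imwrite(f"pics/{n}0.png",cv2.cvtColor(p,cv2.COLOR_RGB2BGR));np.save(f"pics/{n}0.npy",d);np.save(f"pics/{n}0p.npy",p)
    print(n,camera_info(n))
print(camera_info("wrist"))
E
```

```text
pics
{'clock': 0.0, 'q': [-1.072, 0.69, -0.195, 1.566, 0.157, 0.902, -0.215], 'qd': [0.002, 0.001, -0.001, -0.001, 0.002, -0.001, -0.001], 'joint_torque': [-0.0, -52.756, -1.267, -15.342, -0.053, 0.007, 0.0], 'tool_pos': [280.028, 558.396, 403.912], 'ee_rot': [0.689, -0.163, 0.163, -0.687], 'ft_force': [-0.371, -0.93, 0.196], 'torque': [-0.003, -0.062, 0.024], 'width': 0.997}
scene {'fx': 387.5767274653317, 'fy': 387.5767274653317, 'cx': 258.12193349396654, 'cy': 201.16520495002766, 'R': array([[ 0.45341638,  0.89122437, -0.01152025],
       [ 0.62068824, -0.32500257, -0.71352606],
       [-0.63965592,  0.31637392, -0.70053398]]), 't': array([-283.77050605, -334.39078407, 1354.98444355])}
top {'fx': 456.39665699328543, 'fy': 456.39665699328543, 'cx': 263.6481989372566, 'cy': 190.6429886591503, 'R': array([[-0.02406134, -0.99958146,  0.01606124],
       [-0.99310963,  0.02205621, -0.11509468],
       [ 0.11469226, -0.01871991, -0.99322467]]), 't': array([  12.95788834,  630.02082946, 1148.85661325])}
{'fx': 341.21869086595257, 'fy': 341.21869086595257, 'cx': 256.9744617444305, 'cy': 183.44823673091847, 'T_tool_cam': array([[-1.01017637e-03,  9.58947119e-01,  2.83583149e-01,
        -7.27953142e+01],
       [-3.63200281e-05, -2.83583329e-01,  9.58947597e-01,
         2.05744278e+01],
       [ 9.99999489e-01,  9.58406460e-04,  3.21298166e-04,
        -4.13458198e-01],
       [ 0.00000000e+00,  0.00000000e+00,  0.00000000e+00,
         1.00000000e+00]])}
```

View pics/scene0.png

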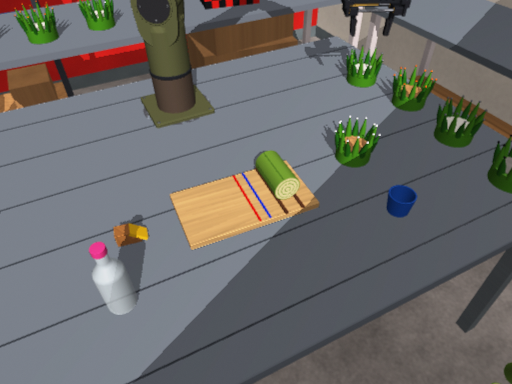

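View pics/top0.png

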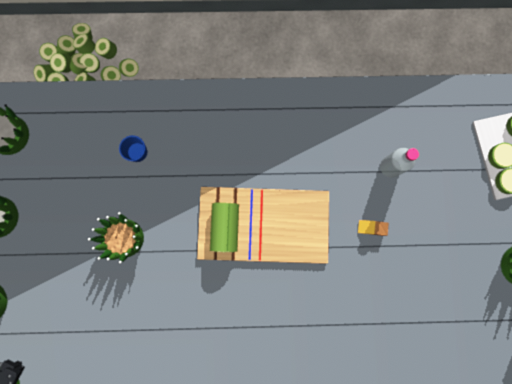

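The top view shows the board at about u 198–330, v 187–263. The log is at (225,227), the blue line at u≈251 and the red line at u≈262. The chock is at (373,228) with its slope facing the log. The float is at (120,238), the cup at (133,149) and the bottle at (405,158).

```bash
cat > h.py <<'E'
import numpy as np,cv2
from scipy.spatial.transform import Rotation as Rn
from station import *
def ray(ci,uv,z):
    uv=np.atleast_2d(uv).astype(float)
    d=np.c_[(uv[:,0]-ci["cx"])/ci["fx"],(uv[:,1]-ci["cy"])/ci["fy"],np.ones(len(uv))]
    R=ci["R"];c=-R.T@ci["t"];w=d@R
    return c+w*((z-c[2])/w[:,2])[:,None]
def wristci(s):
    ci=dict(camera_info("wrist"));T=ci["T_tool_cam"]
    Rt=Rn.from_quat(s["ee_rot"]).as_matrix()
    Rc=Rt@T[:3,:3];tc=Rt@T[:3,3]+s["tool_pos"]
    ci["R"]=Rc.T;ci["t"]=-Rc.T@tc;return ci
def hsv(p): return cv2.cvtColor(p,cv2.COLOR_RGB2HSV)
def big(m):
    n,l,st,c=cv2.connectedComponentsWithStats(m.astype(np.uint8));
    i=1+np.argmax(st[1:,4]);return l==i
def line(pts):
    vx,vy,x,y=cv2.fitLine(pts.astype(np.float32),cv2.DIST_HUBER,0,.01,.01).ravel();return np.array([x,y]),np.array([vx,vy])
def uvof(m): v,u=np.nonzero(m);return np.c_[u,v]
def project(ci,X):
    c=np.atleast_2d(X)@ci["R"].T+ci["t"];return np.c_[ci["fx"]*c[:,0]/c[:,2]+ci["cx"],ci["fy"]*c[:,1]/c[:,2]+ci["cy"]]
def masks(p):
    H=hsv(p).astype(int);h,s,v=H[...,0],H[...,1],H[...,2]
    return dict(red=((h<5)|(h>174))&(s>180)&(v>80),blue=(h>110)&(h<130)&(s>180)&(v>80),
      green=(h>30)&(h<50)&(s>120)&(v>50),board=(h>8)&(h<25)&(s>70)&(v>120),yellow=(h>18)&(h<28)&(s>200)&(v>100),brown=(h>5)&(h<18)&(s>170)&(v>40))
E
python3 - <<'E'
from h import *
for n in ["top","scene"]:
    ci=camera_info(n);p=np.load(f"pics/{n}0p.npy");d=np.load(f"pics/{n}0.npy")
    M=masks(p)
    roi=np.zeros(p.shape[:2],bool)
    if n=="top": roi[175:275,190:340]=1
    else: roi[140:250,165:330]=1
    for k in ["red","blue"]:
        m=big(M[k]&roi);w=ray(ci,uvof(m),18);c,dv=line(w[:,:2]);print(n,k,m.sum(),w.min(0).round(),w.max(0).round(),c.round(1),np.degrees(np.arctan2(dv[1],dv[0])).round(2))
    b=big((M["board"])&roi);b=cv2.morphologyEx((b|(roi&(M["red"]|M["blue"]|M["green"]|M["brown"]))).astype(np.uint8),cv2.MORPH_CLOSE,np.ones((7,7)))
    b=big(b);r=cv2.minAreaRect(ray(ci,uvof(b),18)[:,:2].astype(np.float32));print(n,"board",r)
    g=big(M["green"]&roi);w=ray(ci,uvof(g),53);r=cv2.minAreaRect(w[:,:2].astype(np.float32));print(n,"log",g.sum(),r)
    # depth points of log
    v,u=np.nonzero(g);z=d[v,u];ok=z>0
    P=(np.c_[(u-ci["cx"])/ci["fx"]*z,(v-ci["cy"])/ci["fy"]*z,z][ok]-ci["t"])@ci["R"]
    print(" log depth z max",np.percentile(P[:,2],[50,95,99]))
    roi2=np.zeros(p.shape[:2],bool)
    if n=="top": roi2[210:245,350:400]=1
    else: roi2[215:250,105:155]=1
    H=hsv(p)
    ch=big(roi2&(H[...,1]>120)&(H[...,0]<30));uv=uvof(ch)
    y=big(roi2&M["yellow"])
    for nm,mm in (("chock",ch),("yellow",y),("block",big(ch&~y))):
        for zz in (0,36):
            print(n,nm,mm.sum(),zz,cv2.minAreaRect(ray(ci,uvof(mm),zz)[:,:2].astype(np.float32)))
    q=p[205:250,345:400] if n=="top" else p[210:255,100:155]
    cv2.imwrite(f"pics/ch_{n}.png",cv2.resize(cv2.cvtColor(q,cv2.COLOR_RGB2BGR),None,fx=10,fy=10,interpolation=cv2.INTER_NEAREST))
E
```

```text
top red 91 [454.   2.  18.] [631.  14.  18.] [525.1   9.3] -2.8
top blue 9 [514.  36.  18.] [535.  36.  18.] [524.5  36.2] -1.18
top board ((539.4464111328125, -66.78173828125), (204.817138671875, 190.12648010253906), 86.84320831298828)
top log 1277 ((538.2427368164062, 101.32234954833984), (67.8840103149414, 122.74398040771484), 86.89430236816406)
 log depth z max [82.12959951 88.56889075 90.06015988]Traceback (most recent call last):
  File "<stdin>", line 22, in <module>
  File "h.py", line 17, in big
    i=1+np.argmax(st[1:,4]);return l==i
        ~~~~~~~~~^^^^^^^^^^
    return _wrapfunc(a, 'argmax', axis=axis, out=out, **kwds)
    return bound(*args, **kwds)
ValueError: attempt to get argmax of an empty sequence
```

```bash
python3 - <<'E'
from h import *
p=np.load("pics/top0p.npy");H=hsv(p)
for v in (222,227,232): print([tuple(int(t) for t in H[v,u]) for u in range(356,392,2)])
for v in (195,): print([(u,)+tuple(int(t) for t in H[v,u]) for u in range(196,270,1)])
E
```

```text
[(105, 28, 162), (20, 55, 162), (23, 178, 236), (23, 174, 234), (23, 175, 234), (23, 176, 235), (23, 176, 236), (22, 181, 207), (22, 183, 195), (21, 181, 194), (14, 154, 141), (13, 146, 129), (12, 138, 159), (13, 140, 173), (12, 95, 174), (12, 80, 170), (12, 25, 154), (103, 29, 161)]
[(106, 37, 159), (22, 142, 190), (23, 176, 235), (23, 174, 233), (23, 173, 233), (23, 175, 232), (22, 182, 198), (22, 181, 192), (22, 183, 194), (20, 178, 179), (13, 153, 132), (13, 154, 146), (14, 149, 202), (14, 151, 191), (14, 152, 188), (13, 155, 191), (10, 48, 153), (104, 30, 162)]
[(105, 29, 158), (21, 147, 196), (22, 170, 229), (22, 173, 235), (22, 179, 229), (22, 183, 191), (22, 186, 191), (22, 185, 194), (22, 184, 198), (19, 173, 162), (13, 155, 140), (14, 151, 196), (14, 150, 199), (14, 151, 198), (14, 151, 198), (14, 153, 187), (0, 13, 156), (106, 30, 162)]
[(196, 104, 31, 108), (197, 105, 33, 109), (198, 103, 37, 109), (199, 105, 10, 105), (200, 16, 86, 152), (201, 17, 113, 203), (202, 18, 113, 217), (203, 18, 112, 224), (204, 18, 109, 226), (205, 18, 109, 226), (206, 18, 109, 225), (207, 18,
[... 609 characters left out ...]
138, 139), (237, 17, 112, 227), (238, 20, 102, 240), (239, 20, 101, 238), (240, 20, 100, 237), (241, 20, 100, 236), (242, 20, 100, 237), (243, 20, 101, 237), (244, 20, 100, 237), (245, 19, 102, 236), (246, 19, 102, 234), (247, 19, 104, 233), (248, 20, 108, 236), (249, 17, 100, 237), (250, 138, 49, 184), (251, 117, 176, 222), (252, 122, 123, 210), (253, 11, 70, 226), (254, 19, 105, 240), (255, 20, 102, 237), (256, 20, 100, 236), (257, 20, 99, 237), (258, 20, 99, 237), (259, 20, 102, 236), (260, 13, 129, 237), (261, 3, 185, 238), (262, 3, 187, 237), (263, 15, 122, 234), (264, 20, 102, 232), (265, 19, 103, 232), (266, 19, 104, 233), (267, 19, 104, 232), (268, 19, 104, 233), (269, 18, 105, 231)]
```

```bash
python3 - <<'E'
from h import *
for n in ["top","scene"]:
    ci=camera_info(n);p=np.load(f"pics/{n}0p.npy");d=np.load(f"pics/{n}0.npy")
    H=hsv(p).astype(int);h,s,v=H[...,0],H[...,1],H[...,2]
    roi=np.zeros(p.shape[:2],bool);roi2=roi.copy()
    if n=="top": roi[180:270,190:340]=1;roi2[210:245,350:400]=1
    else: roi[140:250,165:330]=1;roi2[215:250,105:155]=1
    for k,m in dict(red=((h<8)|(h>172))&(s>140)&(v>120),blue=(h>112)&(h<145)&(s>90)).items():
        m=big(m&roi);w=ray(ci,uvof(m),18);c,dv=line(w[:,:2]);print(n,k,m.sum(),w.min(0).round(),w.max(0).round(),c.round(1),np.degrees(np.arctan2(dv[1],dv[0])).round(2))
    b=roi&(((h<30)&(s>60))|((h>30)&(h<50)&(s>100))|((h>112)&(s>45)))
    b=big(cv2.morphologyEx(b.astype(np.uint8),cv2.MORPH_CLOSE,np.ones((5,5))))
    print(n,"board",cv2.minAreaRect(ray(ci,uvof(b),18)[:,:2].astype(np.float32)))
    g=big(roi&(h>28)&(h<55)&(s>90));print(n,"log",g.sum(),cv2.minAreaRect(ray(ci,uvof(g),53)[:,:2].astype(np.float32)))
    dk=roi&(h<16)&(s>125)&(v<150)
    for z in (18,):
        w=ray(ci,uvof(dk),z)[:,:2];print(n,"batten pts",len(w), np.sort(w[:,1]).round()[::6])
    ch=big(roi2&(h<30)&(s>90));y=big(ch&(h>=18));k=big(ch&(h<17))
    for nm,mm in (("chock",ch),("yellow",y),("block",k)):
        for zz in (0,18,36):
            print(n,nm,mm.sum(),zz,cv2.minAreaRect(ray(ci,uvof(mm),zz)[:,:2].astype(np.float32)))
E
```

```text
top red 157 [454.   2.  18.] [634.  14.  18.] [543.1   8.5] -3.15
top blue 138 [455.  29.  18.] [635.  40.  18.] [544.   35.2] -3.14
top board ((543.2031860351562, 0.911651611328125), (340.8848876953125, 190.843017578125), 86.64759826660156)
top log 1311 ((538.739013671875, 101.40978240966797), (68.04635620117188, 124.02436828613281), 86.70503997802734)
top batten pts 106 [ 71.  71.  73.  74.  74.  76.  76.  82.  84.  87. 118. 118. 121. 121.
 121. 125. 128. 131.]
top chock 404 0 ((529.7913208007812, -289.98077392578125), (78.89569091796875, 36.72774887084961), 83.22982025146484)
top chock 404 18 ((529.2637329101562, -285.3740234375), (77.72529602050781, 36.1828727722168), 83.22980499267578)
top chock 404 36 ((528.7361450195312, -280.7672119140625), (76.5549087524414, 35.638038635253906), 83.22982025146484)
top yellow 233 0 ((531.7916259765625, -273.30889892578125), (45.27011489868164, 36.635074615478516), 83.47505950927734)
top yellow 233 18 ((531.2342529296875, -268.9494323730469), (44.598541259765625, 36.091575622558594), 83.47502899169922)
top yellow 233 36 ((530.6770629882812, -2
[... 1341 characters left out ...]
3717041015625, -272.360107421875), (72.10260772705078, 37.916259765625), 43.10132598876953)
scene yellow 252 18 ((530.9193115234375, -272.6679382324219), (70.26788330078125, 36.95140838623047), 43.10127258300781)
scene yellow 252 36 ((548.4669799804688, -272.97576904296875), (68.43293762207031, 35.98653030395508), 43.10147476196289)
scene block 357 0 ((511.85675048828125, -304.61102294921875), (84.97315216064453, 49.19312286376953), 15.970129013061523)
scene block 357 18 ((529.4429931640625, -304.0981750488281), (82.81085205078125, 47.941307067871094), 15.970108985900879)
scene block 357 36 ((547.0291137695312, -303.58526611328125), (80.64852905273438, 46.689456939697266), 15.97011661529541)
```

```bash
cat >> h.py <<'E'
def goal(xyz,yaw_x_deg,s=None,flip=False):
    """tool pointing down, tool z (jaw) along world dir at yaw_x_deg; print slide & turn from the current pose"""
    s=s or get_state();R0=Rn.from_quat(s["ee_rot"]).as_matrix()
    a=np.radians(yaw_x_deg);z=np.array([np.cos(a),np.sin(a),0]);
    if flip:z=-z
    y=np.array([0,0,-1.]);x=np.cross(y,z);G=np.c_[x,y,z]
    tv=np.degrees(Rn.from_matrix(R0.T@G).as_rotvec());sl=R0.T@(np.array(xyz)-s["tool_pos"])/1000
    return tv.round(2),sl.round(4)
E
python3 - <<'E'
from h import *
s=get_state();print(Rn.from_quat(s["ee_rot"]).as_matrix().round(3))
for f in (0,1): print(goal([520,0,400],-3.2,flip=f))
for f in (0,1): print(goal([520,-150,400],-3.2,flip=f))
E
```

```text
[[ 0.894 -0.001  0.448]
 [-0.448 -0.001  0.894]
 [ 0.    -1.    -0.002]]
(array([8.000e-02, 6.657e+01, 6.000e-02]), array([ 0.4648,  0.0047, -0.3917]))
(array([ 6.0000e-02, -1.1343e+02, -9.0000e-02]), array([ 0.4648,  0.0047, -0.3917]))
(array([8.000e-02, 6.657e+01, 6.000e-02]), array([ 0.532 ,  0.0049, -0.5258]))
(array([ 6.0000e-02, -1.1343e+02, -9.0000e-02]), array([ 0.532 ,  0.0049, -0.5258]))
```

```bash
python3 - <<'E'
from h import *
print(goal([540,0,420],-3.2))
E
```

```text
(array([8.000e-02, 6.657e+01, 6.000e-02]), array([ 0.4827, -0.0153, -0.3827]))
```

Emit:
carry_out:
  turn:
    - [0,7,0]
    - [0,14,0]
    - [0,21,0]
    - [0,28,0]
    - [0,35,0]
    - [0,42,0]
    - [0,49,0]
    - [0,56,0]
    - [0,63,0]
    - [0,66.5,0]
  slide:
    - [0.03,0,-0.024]
    - [0.06,0,-0.048]
    - [0.09,0,-0.072]
    - [0.12,-0.005,-0.096]
    - [0.15,-0.005,-0.12]
    - [0.18,-0.01,-0.144]
    - [0.21,-0.01,-0.168]
    - [0.24,-0.015,-0.192]
    - [0.27,-0.015,-0.216]
    - [0.3,-0.015,-0.238]
  hand: [0.088,0.088,0.088,0.088,0.088,0.088,0.07,0.05,0.03,0.03]

```text
clock: 0.93
tool_pos: [441.9, 209.5, 419.9]
ee_rot: [0.485, -0.515, 0.515, -0.485]
ft_force: [0.4, -0.1, 0.1]
width: 0.717
```

```bash
python3 - <<'E'
from h import *
print(goal([540,0,420],-3.2));print(get_state()["q"])
E
```

```text
(array([ 0.  , -0.25,  0.01]), array([ 2.032e-01, -1.000e-04,  1.106e-01]))
[-0.60563128  0.49295747  0.10461189  1.95655024 -0.07689037  0.69597798
 -0.51460263]
```

Emit:
carry_out:
  turn:
    - [0,0,0]
    - [0,0,0]
    - [0,0,0]
    - [0,0,0]
    - [0,0,0]
    - [0,0,0]
    - [0,0,0]
    - [0,0,0]
  slide:
    - [0.034,0,0.018]
    - [0.068,0,0.037]
    - [0.102,0,0.055]
    - [0.136,0,0.074]
    - [0.17,0,0.092]
    - [0.203,0,0.11]
    - [0.203,0,0.11]
    - [0.203,0,0.11]
  hand: [0.03,0.03,0.03,0.03,0.03,0.03,0.03,0.03]

```text
clock: 1.6
tool_pos: [540.7, 0.1, 419.3]
ee_rot: [0.485, -0.515, 0.515, -0.484]
ft_force: [-1.2, 0.2, 0.2]
width: 0.34
```

```bash
python3 - <<'E'
from h import *
s=get_state();p,d=snapshot("wrist");np.save("pics/w1p.npy",p);np.save("pics/w1d.npy",d);import pickle;pickle.dump(s,open("pics/w1.pkl","wb"))
cv2.imwrite("pics/w1.png",cv2.cvtColor(p,cv2.COLOR_RGB2BGR));print(s["tool_pos"],s["width"],s["q"])
E
```

```text
[5.40732570e+02 1.35222294e-01 4.19327750e+02] 0.33957095388823905 [-0.13553922  0.55788848  0.08020236  1.8123093  -0.05934469  0.77407097
 -0.08506129]
```

View pics/w1.png

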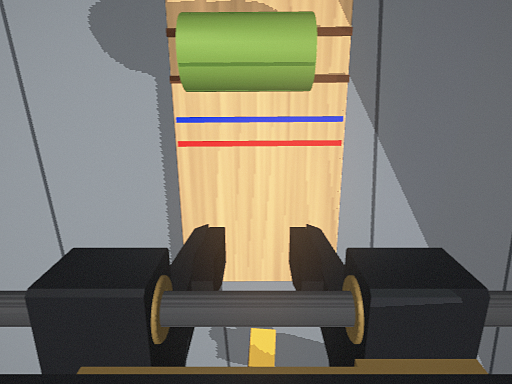

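The wrist view shows the log at u 176–317, v 12–92, the blue line at v≈119 and the red line at v≈143. The near batten (v≈78) is exposed to the right of the log. The chock is partly hidden behind the gripper.

```bash
python3 - <<'E'
from h import *
import pickle
s=pickle.load(open("pics/w1.pkl","rb"));p=np.load("pics/w1p.npy");d=np.load("pics/w1d.npy");ci=wristci(s)
H=hsv(p).astype(int);h,sa,v=H[...,0],H[...,1],H[...,2]
roi=np.zeros(h.shape,bool);roi[:215,160:360]=1
for k,m in dict(red=((h<8)|(h>172))&(sa>140)&(v>120),blue=(h>110)&(h<135)&(sa>120)&(v>150)).items():
    m=big(m&roi);w=ray(ci,uvof(m),18);c,dv=line(w[:,:2]);print(k,m.sum(),w.min(0).round(),w.max(0).round(),c.round(1),np.degrees(np.arctan2(dv[1],dv[0])).round(2))
g=big(roi&(h>28)&(h<60)&(sa>60)&(v>70));uv=uvof(g);print("log mask",g.sum(),uv.min(0),uv.max(0))
u,vv=uv.T;z=d[vv,u];P=(np.c_[(u-ci["cx"])/ci["fx"]*z,(vv-ci["cy"])/ci["fy"]*z,z]-ci["t"])@ci["R"]
print("z max",np.percentile(P[:,2],[90,99]),"x range",np.percentile(P[:,0],[0.5,99.5]))
top=P[P[:,2]>80];print("top band centre",top.mean(0), "axis dir",line(top[:,:2]))
# circle fit y-z
A=np.c_[P[:,1]+0.0558*(P[:,0]-540),P[:,2],np.ones(len(P))];b=(A[:,:2]**2).sum(1);sol=np.linalg.lstsq(A,b,rcond=None)[0];yc,zc=sol[:2]/2;print("circ y at x=540",yc,zc,np.sqrt(sol[2]+yc*yc+zc*zc))
dk=roi&(h<16)&(sa>90)&(v<140)
n,l,st,c=cv2.connectedComponentsWithStats(dk.astype(np.uint8))
for i in range(1,n):
    if st[i,4]>40:
        q=uvof(l==i);w=ray(ci,q,20);z=d[q[:,1],q[:,0]];PP=(np.c_[(q[:,0]-ci["cx"])/ci["fx"]*z,(q[:,1]-ci["cy"])/ci["fy"]*z,z]-ci["t"])@ci["R"]
        print("batten",st[i],w.min(0).round(1),w.max(0).round(1),w.mean(0).round(1),"depthz",np.median(PP[:,2]).round(1))
bd=roi&(h>8)&(h<25)&(sa>50)&(v>150);q=uvof(bd);z=d[q[:,1],q[:,0]];PP=(np.c_[(q[:,0]-ci["cx"])/ci["fx"]*z,(q[:,1]-ci["cy"])/ci["fy"]*z,z]-ci["t"])@ci["R"];print("board z",np.median(PP[:,2]))
for y0 in (-50,0,50,95):
    k=abs(PP[:,1]-y0)<5;print(y0,PP[k,2].mean().round(2),PP[k,0].min().round(1),PP[k,0].max().round(1))
E
```

```text
red 921 [452.  -1.  18.] [636.  15.  18.] [544.   7.] -3.28
blue 878 [454.  26.  18.] [636.  41.  18.] [545.3  33.6] -3.34
log mask 10911 [175  12] [316  91]
z max [87.3368403  88.56909179] x range [477.72805865 597.15119919]
top band centre [537.24752802  99.57161079  86.80612015] axis dir (array([537.26135,  99.5341 ], dtype=float32), array([ 0.99825823, -0.05899609], dtype=float32))
circ y at x=540 93.65855673694767 216.23324623625265 136.95232817036063
batten [318  27  35   9 306] [610.3 113.3  20. ] [645.  122.7  20. ] [627.2 118.   20. ] depthz 21.5
batten [166  28   9   9  75] [455.3 123.   20. ] [463.8 130.9  20. ] [459.6 127.   20. ] depthz 21.3
batten [314  75  35   7 240] [605.7  68.1  20. ] [641.8  76.2  20. ] [624.1  72.2  20. ] depthz 21.8
batten [170  76  11   8  70] [452.8  77.2  20. ] [463.4  84.3  20. ] [457.8  80.8  20. ] depthz 21.4
board z 17.46933532922994
-50 17.41 446.0 640.6
0 17.38 448.7 642.5
50 17.37 451.0 645.3
95 17.43 454.3 648.1
```

```bash
python3 - <<'E'
from h import *
s=get_state();print(goal([538.9,126.5,265],-3.3),s["tool_pos"],s["ft_force"])
E
```

```text
(array([ 0.07,  0.08, -0.03]), array([-0.1237,  0.1543, -0.0081])) [540.21134143   2.46252662 419.26849595] [-1.3822719   0.36739415  0.11220968]
```

Emit:
carry_out:
  turn:
    - [0,0,0]
    - [0,0,0]
    - [0,0,0]
    - [0,0,0]
    - [0,0,0]
    - [0,0,0]
    - [0,0,0]
    - [0,0,0]
  slide:
    - [-0.025,0.03,-0.002]
    - [-0.05,0.06,-0.004]
    - [-0.075,0.09,-0.006]
    - [-0.1,0.115,-0.008]
    - [-0.124,0.14,-0.008]
    - [-0.124,0.154,-0.008]
    - [-0.124,0.154,-0.008]
    - [-0.124,0.154,-0.008]
  hand: [0.03,0.03,0.03,0.03,0.03,0.03,0.03,0.03]

```text
clock: 2.32
tool_pos: [538.2, 128.4, 265.3]
ee_rot: [-0.487, 0.513, -0.512, 0.486]
ft_force: [0.5, -1.4, -0.4]
width: 0.342
```

```bash
python3 - <<'E'
from h import *
s=get_state();print(goal([538.9,126.5,249.3],-3.3),s["tool_pos"],s["ft_force"],s["qd"])
E
```

```text
(array([0.13, 0.32, 0.02]), array([0.0018, 0.016 , 0.0009])) [538.17221727 128.3922293  265.32585842] [ 0.49022998 -1.43957276 -0.4472459 ] [ 0.02833356 -0.03762186  0.02703167 -0.01551238  0.00337807  0.00365782
  0.00242971]
```

Emit:
carry_out:
  turn:
    - [0,0.2,0]
    - [0,0.2,0]
    - [0,0.2,0]
    - [0,0.2,0]
  slide:
    - [0.001,0.006,0]
    - [0.001,0.012,0]
    - [0.001,0.012,0]
    - [0.001,0.012,0]
  hand: [0.03,0.03,0.03,0.03]

```text
clock: 2.65
tool_pos: [539.2, 125.4, 254.0]
ee_rot: [0.485, -0.515, 0.515, -0.485]
ft_force: [0.0, -0.2, -0.3]
width: 0.344
```

```bash
python3 - <<'E'
from h import *
s=get_state();p,d=snapshot("wrist")
cv2.imwrite("pics/w2.png",cv2.cvtColor(p,cv2.COLOR_RGB2BGR));print(s["tool_pos"],s["ft_force"],goal([538.9,126.5,249.3],-3.3))
p,d=snapshot("scene");cv2.imwrite("pics/s2.png",cv2.resize(cv2.cvtColor(p[130:250,160:340],cv2.COLOR_RGB2BGR),None,fx=4,fy=4))
E
```

```text
[539.17837285 125.43733403 254.03960888] [ 0.04915132 -0.18225365 -0.30859349] (array([-0.04, -0.08, -0.01]), array([-0.0009,  0.0049, -0.0004]))
```

View pics/w2.png

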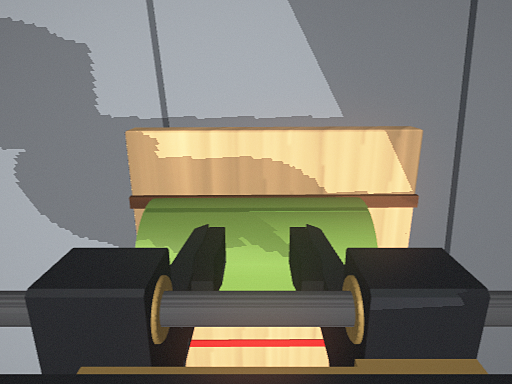

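View pics/s2.png

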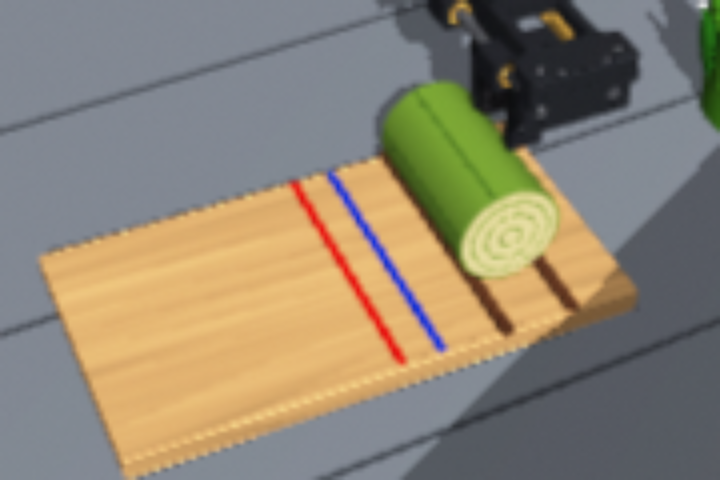

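Emit:
carry_out:
  turn:
    - [0,0,0]
    - [0,0,0]
    - [0,0,0]
  slide:
    - [-0.001,0.002,0]
    - [-0.001,0.004,0]
    - [-0.001,0.004,0]
  hand: [0.03,0.03,0.03]

```text
clock: 3.0
tool_pos: [539.3, 127.2, 249.6]
ee_rot: [0.485, -0.514, 0.514, -0.486]
ft_force: [0.6, 0.5, 0.2]
width: 0.336
```

Emit:
carry_out:
  turn:
    - [0,0,0]
    - [0,0,0]
  slide:
    - [0,0.001,0]
    - [0,0.001,0]
  hand: [0.03,0.03]

```text
clock: 3.17
tool_pos: [539.4, 127.6, 249.1]
ee_rot: [-0.485, 0.514, -0.514, 0.486]
ft_force: [-0.3, 0.6, 4.5]
width: 0.34
```

```bash
cat >> h.py <<'E'
EY=np.array([np.sin(np.radians(3.3)),np.cos(np.radians(3.3))]);EX=np.array([EY[1],-EY[0]])
RED0=np.array([544.,7.2])
def logend(name="scene",save=None):
    """axis (dist from red line along +board y, height) from end face, and green mask axis"""
    ci=camera_info(name);p,d=snapshot(name);H=hsv(p).astype(int);h,s,v=H[...,0],H[...,1],H[...,2]
    roi=np.zeros(h.shape,bool);roi[140:255,165:330]=1
    m=big(roi&(h>25)&(h<45)&(s>30)&(s<135)&(v>130))
    (u0,v0),ax,an=cv2.fitEllipse(cv2.convexHull(uvof(m).astype(np.int32)))
    R=ci["R"];c=-R.T@ci["t"];w=np.array([(u0-ci["cx"])/ci["fx"],(v0-ci["cy"])/ci["fy"],1])@R
    return p,m,(u0,v0),ax,c,w
def track(xend=(597.2,96.6)):
    p,m,uv,ax,c,w=logend();e=np.array([*EX,0]);x0=np.array([*xend,53.])
    t=e@(x0-c)/(e@w);P=c+t*w;return m.sum(),np.round(uv,1),np.round(ax,1),P.round(1),((P[:2]-RED0)@EY).round(1)
E
cat > path.py <<'E'
import numpy as np
R=35.
def axis(s,h):
    d=np.sqrt(R*R-(R-h)**2);a=R*np.arcsin(d/R)
    s1=19-d;s2=s1+a;s3=s2+8;s4=s3+a
    if s<s1:return s,0
    if s<s2:
        t=(s2-s)/R;return 19-R*np.sin(t),h+R*np.cos(t)-R
    if s<s3:return 19+s-s2,h
    if s<s4:
        t=(s-s3)/R;return 27+R*np.sin(t),h+R*np.cos(t)-R
    return 27+d+s-s4,0
def tip(s,phi0,h):
    # finger centre displacement fwd from log rest axis, and bottom height above rest axis ; phi0 in rad (behind negative)
    y,z=axis(s,h);p=phi0+s/R
    if p<0: return y+R*np.sin(p)-9,z+R*np.cos(p),p
    q=p*R
    if q<18:return y-9+q,z+R,0
    p=(q-18)/R
    return y+9+R*np.sin(p),z+R*np.cos(p),p
if __name__=="__main__":
    for h in (3,4):
        p0=np.array(tip(0,-np.radians(30),h))
        for s in np.arange(0,63,2.):
            a=np.array(tip(s,-np.radians(30),h));print(h,s,(a-p0)[:2].round(1),np.degrees(a[2]).round(),np.round(axis(s,h),1))
E
python3 path.py; python3 - <<'E'
from h import *
s=get_state();print(s["tool_pos"],s["ft_force"]);print(track())
E
```

```text
3 0.0 [0. 0.] -30.0 [0. 0.]
3 2.0 [3.8 0.9] -27.0 [2. 0.]
3 4.0 [7.6 1.8] -23.0 [4. 0.]
3 6.0 [11.3  3. ] -20.0 [5.9 0.5]
3 8.0 [15.1  4.3] -17.0 [7.8 1.2]
3 10.0 [18.9  5.4] -14.0 [9.7 1.7]
3 12.0 [22.8  6.3] -10.0 [11.6  2.2]
3 14.0 [26.8  7. ] -7.0 [13.6  2.6]
3 16.0 [30.8  7.4] -4.0 [15.6  2.8]
3 18.0 [34.8  7.7] -1.0 [17.6  3. ]
3 20.0 [38.8  7.7] 0.0 [19.6  3. ]
3 22.0 [42.8  7.7] 0.0 [21.6  3. ]
3 24.0 [46.8  7.7] 0.0 [23.6  3. ]
3 26.0 [50.8  7.7] 0.0 [25.6  3. ]
3 28.0 [54.8  7.7] 0.0 [27.6  3. ]
3 30.0 [58.8  7.6] 0.0 [29.6  2.9]
3 32.0 [62.7  7.4] 0.0 [31.6  2.7]
3 34.0 [66.7  7.1] 0.0 [33.5  2.4]
3 36.0 [70.7  6.6] 0.0 [35.5  2. ]
3 38.0 [74.6  6.1] 3.0 [37.4  1.4]
3 40.0 [78.5  5.3] 6.0 [39.3  0.8]
3 42.0 [82.3  4.2] 9.0 [41.2  0. ]
3 44.0 [86.3  3.9] 13.0 [43.2  0. ]
3 46.0 [90.2  3.4] 16.0 [45.2  0. ]
3 48.0 [94.1  2.8] 19.0 [47.2  0. ]
3 50.0 [98.   2.1] 22.0 [49.2  0. ]
3 52.0 [101.8   1.2] 26.0 [51.2  0. ]
3 54.0 [105.6   0.3] 29.0 [53.2  0. ]
3 56.0 [109.3  -0.7] 32.0 [55.2  0. ]
3 58.0 [113.   -1.8] 35.0 [57.2  0. ]
3 60.0 [116.6  -3. ] 39.0 [59.2  0. ]
3 62.0 [12
[... 644 characters left out ...]
]
4 36.0 [70.4  7.7] 0.0 [35.3  3. ]
4 38.0 [74.4  7.1] 3.0 [37.2  2.5]
4 40.0 [78.3  6.3] 6.0 [39.1  1.8]
4 42.0 [82.1  5.3] 9.0 [41.   1.1]
4 44.0 [85.9  4.1] 13.0 [42.8  0.2]
4 46.0 [89.8  3.4] 16.0 [44.7  0. ]
4 48.0 [93.7  2.8] 19.0 [46.7  0. ]
4 50.0 [97.5  2.1] 22.0 [48.7  0. ]
4 52.0 [101.4   1.2] 26.0 [50.7  0. ]
4 54.0 [105.1   0.3] 29.0 [52.7  0. ]
4 56.0 [108.9  -0.7] 32.0 [54.7  0. ]
4 58.0 [112.5  -1.8] 35.0 [56.7  0. ]
4 60.0 [116.1  -3. ] 39.0 [58.7  0. ]
4 62.0 [119.6  -4.3] 42.0 [60.7  0. ]
[539.39403405 127.63160183 249.07827435] [-0.31789465  0.60945403  4.5008506 ]
(np.int64(385), array([287.1, 187.9]), array([17.8, 27.5]), array([597.2,  96.3,  53.2]), np.float64(92.0))
```

Emit:
carry_out:
  turn:
    - [0,0,0]
    - [0,0,0]
  slide:
    - [0.002,-0.0001,0]
    - [0.004,-0.0005,0]
  hand: [0.03,0.03]

```text
clock: 3.38
tool_pos: [539.2, 123.8, 249.9]
ee_rot: [-0.485, 0.514, -0.514, 0.486]
ft_force: [-0.1, 1.5, 8.6]
width: 0.34
```

```bash
python3 - <<'E'
from h import *
print(track());s=get_state();print(s["tool_pos"],s["ft_force"])
E
```

```text
(np.int64(381), array([286.3, 188.2]), array([17.6, 27.2]), array([597.1,  94.2,  53. ]), np.float64(89.9))
[539.18021472 123.20444776 250.00667741] [-0.55690893  1.51698236  8.79293513]
```

Emit:
carry_out:
  turn:
    - [0,0,0]
    - [0,0,0]
  slide:
    - [0.0018,-0.0006,0]
    - [0.0036,-0.0014,0]
  hand: [0.03,0.03]

```text
clock: 3.6
tool_pos: [539.0, 120.4, 251.1]
ee_rot: [-0.485, 0.514, -0.514, 0.486]
ft_force: [-0.0, 3.0, 4.4]
width: 0.339
```

```bash
python3 - <<'E'
from h import *
print(track());s=get_state();print(s["tool_pos"],s["ft_force"])
E
```

```text
(np.int64(392), array([285.8, 188.3]), array([18. , 27.5]), array([597. ,  92.7,  53.3]), np.float64(88.4))
[538.9890393  119.99196852 251.21640953] [-0.02576357  4.19171209  6.69780971]
```

Emit:
carry_out:
  turn:
    - [0,0,0]
    - [0,0,0]
  slide:
    - [0.0018,-0.0006,0]
    - [0.0037,-0.0013,0]
  hand: [0.03,0.03]

```text
clock: 3.82
tool_pos: [538.8, 117.1, 252.4]
ee_rot: [-0.485, 0.514, -0.514, 0.487]
ft_force: [-0.0, 4.1, 7.4]
width: 0.341
```

```bash
python3 - <<'E'
from h import *
print(track());s=get_state();print(s["tool_pos"],s["ft_force"])
E
```

```text
(np.int64(392), array([285.1, 188.4]), array([17.8, 27.7]), array([596.9,  90.6,  53.9]), np.float64(86.3))
[538.81270806 116.5368688  252.6028237 ] [-1.06398926  3.99002881  8.10889892]
```

Emit:
carry_out:
  turn:
    - [0,0,0]
    - [0,0,0]
    - [0,0,0]
    - [0,0,0]
  slide:
    - [0.0019,-0.0006,0]
    - [0.0038,-0.0012,0]
    - [0.0057,-0.0018,0]
    - [0.0076,-0.0023,0]
  hand: [0.03,0.03,0.03,0.03]

```text
clock: 4.2
tool_pos: [538.4, 109.4, 255.1]
ee_rot: [-0.485, 0.514, -0.514, 0.487]
ft_force: [-1.9, 4.3, 10.2]
width: 0.342
```

```bash
python3 - <<'E'
from h import *
print(track());s=get_state();print(s["tool_pos"],s["ft_force"])
E
```

```text
(np.int64(391), array([283.8, 188.4]), array([17.8, 27.7]), array([596.6,  87.1,  55.2]), np.float64(82.7))
[538.38142842 108.88754754 255.26125819] [-1.79931386  4.90681805 11.77442351]
```

Emit:
carry_out:
  turn:
    - [0,0,0]
    - [0,0,0]
    - [0,0,0]
    - [0,0,0]
  slide:
    - [0.002,-0.0008,0]
    - [0.0039,-0.0014,0]
    - [0.0059,-0.0019,0]
    - [0.0079,-0.0022,0]
  hand: [0.03,0.03,0.03,0.03]

```text
clock: 4.58
tool_pos: [537.9, 100.7, 257.3]
ee_rot: [0.485, -0.514, 0.514, -0.486]
ft_force: [-1.0, 2.6, 11.8]
width: 0.34
```

```bash
python3 - <<'E'
from h import *
print(track());s=get_state();print(s["tool_pos"],s["ft_force"])
E
```

```text
(np.int64(392), array([282.1, 188.5]), array([17.8, 27.6]), array([596.4,  82.4,  56.5]), np.float64(78.1))
[537.87725459 100.06172945 257.4162045 ] [-1.0088124   2.13253011 11.28906381]
```

Emit:
carry_out:
  turn:
    - [0,0,0]
    - [0,0,0]
    - [0,0,0]
    - [0,0,0]
  slide:
    - [0.002,-0.0005,0]
    - [0.0039,-0.0008,0]
    - [0.0059,-0.001,0]
    - [0.0079,-0.0011,0]
  hand: [0.03,0.03,0.03,0.03]

```text
clock: 4.97
tool_pos: [537.4, 92.0, 258.4]
ee_rot: [0.485, -0.514, 0.515, -0.485]
ft_force: [-1.5, 1.1, 11.3]
width: 0.341
```

```bash
python3 - <<'E'
from h import *
print(track());s=get_state();print(s["tool_pos"],s["ft_force"])
E
```

```text
(np.int64(395), array([280.5, 188.9]), array([18., 28.]), array([596.1,  78. ,  57. ]), np.float64(73.7))
[537.37520336  91.39428567 258.39937657] [-0.68736437  0.19029165 11.0424786 ]
```

Emit:
carry_out:
  turn:
    - [0,0,0]
    - [0,0,0]
    - [0,0,0]
    - [0,0,0]
    - [0,0,0]
  slide:
    - [0.002,-0.0001,0]
    - [0.004,-0.0001,0]
    - [0.006,-0.0001,0]
    - [0.008,-0.0001,0]
    - [0.01,-0.0001,0]
  hand: [0.03,0.03,0.03,0.03,0.03]

```text
clock: 5.43
tool_pos: [536.8, 81.5, 258.5]
ee_rot: [0.485, -0.514, 0.515, -0.485]
ft_force: [-1.1, 0.2, 11.9]
width: 0.344
```

```bash
python3 - <<'E'
from h import *
print(track());s=get_state();print(s["tool_pos"],s["ft_force"])
E
```

```text
(np.int64(398), array([278.7, 189.4]), array([18.2, 27.6]), array([595.8,  73. ,  57.1]), np.float64(68.7))
[536.7765542   81.02586065 258.53185814] [-0.77905025  0.17385401 11.79134806]
```

Emit:
carry_out:
  turn:
    - [0,0,0]
    - [0,0,0]
    - [0,0,0]
    - [0,0,0]
  slide:
    - [0.002,0,0]
    - [0.004,0,0]
    - [0.006,0,0]
    - [0.008,0,0]
  hand: [0.03,0.03,0.03,0.03]

```text
clock: 5.82
tool_pos: [536.4, 73.6, 258.5]
ee_rot: [0.485, -0.514, 0.515, -0.485]
ft_force: [-1.2, 0.0, 11.2]
width: 0.339
```

Emit:
carry_out:
  turn:
    - [0,0,0]
    - [0,0,0]
    - [0,0,0]
    - [0,0,0]
  slide:
    - [0.002,0,0]
    - [0.004,0,0]
    - [0.006,0.0001,0]
    - [0.008,0.0002,0]
  hand: [0.03,0.03,0.03,0.03]

```text
clock: 6.15
tool_pos: [535.9, 65.3, 258.3]
ee_rot: [0.485, -0.514, 0.515, -0.485]
ft_force: [-1.3, -1.1, 11.0]
width: 0.338
```

```bash
python3 - <<'E'
from h import *
print(track());s=get_state();print(s["tool_pos"],s["ft_force"])
E
```

```text
(np.int64(404), array([275.8, 190.4]), array([18.2, 28. ]), array([595.4,  65.2,  56.8]), np.float64(60.8))
[535.88734225  64.68286138 258.19190162] [-0.98663192 -1.92128467 10.08092799]
```

Emit:
carry_out:
  turn:
    - [0,0,0]
    - [0,0,0]
    - [0,0,0]
    - [0,0,0]
  slide:
    - [0.002,0.0002,0]
    - [0.004,0.0004,0]
    - [0.006,0.0006,0]
    - [0.008,0.0008,0]
  hand: [0.03,0.03,0.03,0.03]

```text
clock: 6.53
tool_pos: [535.4, 56.9, 257.5]
ee_rot: [0.485, -0.514, 0.515, -0.485]
ft_force: [-0.6, -1.3, 10.4]
width: 0.338
```

```bash
python3 - <<'E'
from h import *
print(track());s=get_state();print(s["tool_pos"],s["ft_force"])
E
```

```text
(np.int64(398), array([274.3, 191.2]), array([18.4, 27.6]), array([595.1,  61. ,  55.7]), np.float64(56.6))
[535.38381818  56.24209894 257.40848507] [ 0.03441483 -1.75550697  9.80737074]
```

Emit:
carry_out:
  turn:
    - [0,0,0]
    - [0,0,0]
    - [0,0,0]
    - [0,0,0]
  slide:
    - [0.002,0.0003,0]
    - [0.004,0.0006,0]
    - [0.0059,0.001,0]
    - [0.0079,0.0014,0]
  hand: [0.03,0.03,0.03,0.03]

```text
clock: 6.92
tool_pos: [535.0, 48.5, 255.9]
ee_rot: [0.485, -0.514, 0.516, -0.484]
ft_force: [0.1, -2.7, 8.2]
width: 0.341
```

```bash
python3 - <<'E'
from h import *
print(track());s=get_state();print(s["tool_pos"],s["ft_force"])
E
```

```text
(np.int64(399), array([272.8, 191.9]), array([18. , 27.8]), array([594.9,  56.9,  55. ]), np.float64(52.5))
[534.90801591  47.88925632 255.73075537] [ 0.25282852 -3.29222954  7.36207646]
```

Emit:
carry_out:
  turn:
    - [0,0,0]
    - [0,0,0]
    - [0,0,0]
    - [0,0,0]
  slide:
    - [0.0019,0.0007,0]
    - [0.0038,0.0013,0]
    - [0.0058,0.0019,0]
    - [0.0077,0.0025,0]
  hand: [0.03,0.03,0.03,0.03]

```text
clock: 7.3
tool_pos: [534.5, 40.2, 253.2]
ee_rot: [0.485, -0.514, 0.516, -0.484]
ft_force: [0.3, -4.0, 6.4]
width: 0.344
```

```bash
python3 - <<'E'
from h import *
print(track());s=get_state();print(s["tool_pos"],s["ft_force"])
E
```

```text
(np.int64(403), array([271.4, 192.8]), array([18.4, 27.6]), array([594.7,  53.3,  53.1]), np.float64(48.9))
[534.41014299  39.71074881 253.06192787] [-0.13506155 -3.69096781  6.35670762]
```

Emit:
carry_out:
  turn:
    - [0,0,0]
    - [0,0,0]
    - [0,0,0]
    - [0,0,0]
  slide:
    - [0.0019,0.0004,0]
    - [0.0038,0.0007,0]
    - [0.0058,0.001,0]
    - [0.0078,0.0013,0]
  hand: [0.03,0.03,0.03,0.03]

```text
clock: 7.68
tool_pos: [534.1, 33.7, 251.8]
ee_rot: [0.485, -0.514, 0.515, -0.485]
ft_force: [0.2, -1.4, 7.0]
width: 0.337
```

```bash
python3 - <<'E'
from h import *
print(track());s=get_state();print(s["tool_pos"],s["ft_force"])
E
```

```text
(np.int64(409), array([270.3, 193.4]), array([18.3, 27.8]), array([594.5,  50.2,  52.5]), np.float64(45.8))
[534.07707063  33.16849707 251.78113034] [ 0.34329923 -1.89984748  4.89956735]
```

Emit:
carry_out:
  turn:
    - [0,0,0]
    - [0,0,0]
    - [0,0,0]
    - [0,0,0]
    - [0,0,0]
  slide:
    - [0.0002,0,0]
    - [0,0,0]
    - [0,0,0]
    - [0,-0.0002,0]
    - [0,-0.0004,0]
  hand: [0.03,0.03,0.03,0.03,0.03]

```text
clock: 8.15
tool_pos: [534.1, 33.9, 252.0]
ee_rot: [0.485, -0.514, 0.515, -0.485]
ft_force: [1.0, -0.3, 4.3]
width: 0.34
```

```bash
python3 - <<'E'
from h import *
print(track());s=get_state();print(s["tool_pos"],s["ft_force"])
E
```

```text
(np.int64(406), array([270.4, 193.2]), array([18.3, 27.7]), array([594.5,  50.6,  53. ]), np.float64(46.3))
[534.10157656  34.08818192 252.02206934] [ 1.14631283 -1.66189889  5.84998398]
```

Emit:
carry_out:
  turn:
    - [0,0,0]
    - [0,0,0]
    - [0,0,0]
    - [0,0,0]
    - [0,0,0]
  slide:
    - [0,-0.0002,0]
    - [0,-0.0004,0]
    - [0,-0.0006,0]
    - [0,-0.0015,0]
    - [0,-0.004,0]
  hand: [0.03,0.03,0.03,0.03,0.03]

```text
clock: 8.62
tool_pos: [533.0, 35.3, 255.2]
ee_rot: [-0.486, 0.515, -0.513, 0.485]
ft_force: [0.3, 0.9, 0.2]
width: 0.339
```

```bash
python3 - <<'E'
from h import *
print(track());s=get_state();print(s["tool_pos"],s["ft_force"]);print(track())
print(goal([537.3,79.6,258],-3.3))
E
```

```text
(np.int64(403), array([270.7, 193.2]), array([18.4, 27.9]), array([594.6,  51.4,  52.6]), np.float64(47.0))
[533.2091874   35.33058263 255.76602862] [ 0.10770305 -0.47234782  0.71242268]
(np.int64(403), array([270.7, 193.2]), array([18.4, 27.9]), array([594.6,  51.4,  52.6]), np.float64(47.0))
(array([ 0.08, -0.01, -0.01]), array([-0.0444, -0.0023,  0.0014]))
```

Emit:
carry_out:
  turn:
    - [0,0,0]
    - [0,0,0]
    - [0,0,0]
    - [0,0,0]
    - [0,0,0]
    - [0,0,0]
    - [0,0,0]
  slide:
    - [0,-0.007,0.0003]
    - [-0.015,-0.007,0.0003]
    - [-0.03,-0.007,0.0003]
    - [-0.043,-0.005,0.0003]
    - [-0.043,0.001,0.0003]
    - [-0.043,0.003,0.0003]
    - [-0.043,0.003,0.0003]
  hand: [0.03,0.03,0.03,0.03,0.03,0.03,0.03]

```text
clock: 9.3
tool_pos: [536.3, 77.0, 252.3]
ee_rot: [-0.486, 0.515, -0.514, 0.484]
ft_force: [0.1, -0.2, 0.8]
width: 0.345
```

```bash
python3 - <<'E'
from h import *
print(track());s=get_state();print(s["tool_pos"],s["ft_force"])
print(goal([536.2,78.6,250.7],-3.3))
E
```

```text
(np.int64(411), array([270.5, 193.3]), array([18.4, 27.9]), array([594.6,  50.7,  52.6]), np.float64(46.4))
[536.3885742   76.75242801 252.54341543] [-0.23009902 -0.13313856 -0.18714911]
(array([ 0.06, -0.11,  0.07]), array([-0.0018,  0.0018, -0.0003]))
```

Emit:
carry_out:
  turn:
    - [0,0,0]
    - [0,0,0]
    - [0,0,0]
  slide:
    - [-0.0005,0.001,0]
    - [-0.0005,0.0018,0]
    - [-0.0005,0.0018,0]
  hand: [0.03,0.03,0.03]

```text
clock: 9.6
tool_pos: [536.6, 78.3, 251.4]
ee_rot: [-0.485, 0.515, -0.514, 0.485]
ft_force: [-1.1, -0.1, 4.6]
width: 0.343
```

```bash
python3 - <<'E'
from h import *
print(track());s=get_state();print(s["tool_pos"],s["ft_force"])
import path
p0=np.array(path.tip(60,-60/35-np.radians(23),4))
for s in range(0,52,4):
    print(s,(np.array(path.tip(60+s,-60/35-np.radians(23),4))-p0)[:2].round(1))
E
```

```text
(np.int64(406), array([270.7, 193.2]), array([18.4, 27.8]), array([594.6,  51.4,  52.6]), np.float64(47.1))
[536.5867049   78.29687017 251.48527775] [-1.34703034  1.80853409  4.52860303]
0 [0. 0.]
4 [7.8 1.3]
8 [15.7  2.3]
12 [23.6  2.7]
16 [31.6  2.8]
20 [39.6  2.8]
24 [47.6  2.8]
28 [55.6  2.8]
32 [63.6  2.8]
36 [71.6  2.6]
40 [79.6  1.9]
44 [87.4  0.8]
48 [95.1 -0.8]
```

Contact at 4.5 N, log 47 mm from the line. Next is the second stroke.

Emit:
carry_out:
  turn:
    - [0,0,0]
    - [0,0,0]
    - [0,0,0]
    - [0,0,0]
  slide:
    - [0.0019,-0.0001,0]
    - [0.0039,-0.0004,0]
    - [0.0058,-0.0007,0]
    - [0.0078,-0.001,0]
  hand: [0.03,0.03,0.03,0.03]

```text
clock: 9.98
tool_pos: [536.1, 70.6, 252.7]
ee_rot: [-0.485, 0.514, -0.514, 0.485]
ft_force: [-1.4, 1.6, 8.5]
width: 0.344
```

Emit:
carry_out:
  turn:
    - [0,0,0]
    - [0,0,0]
    - [0,0,0]
    - [0,0,0]
  slide:
    - [0.0019,-0.0003,0]
    - [0.0039,-0.0006,0]
    - [0.0059,-0.0008,0]
    - [0.0079,-0.001,0]
  hand: [0.03,0.03,0.03,0.03]

```text
clock: 10.32
tool_pos: [535.7, 62.5, 253.7]
ee_rot: [-0.485, 0.514, -0.514, 0.485]
ft_force: [-1.7, 0.4, 6.6]
width: 0.338
```

```bash
python3 - <<'E'
from h import *
print(track());s=get_state();print(s["tool_pos"],s["ft_force"])
E
```

```text
(np.int64(399), array([267.7, 194.1]), array([18.3, 27.8]), array([594.1,  43.1,  52.9]), np.float64(38.7))
[535.64243328  61.90537303 253.7110568 ] [-2.13066581 -0.5147846   7.27419831]
```

Emit:
carry_out:
  turn:
    - [0,0,0]
    - [0,0,0]
    - [0,0,0]
    - [0,0,0]
    - [0,0,0]
    - [0,0,0]
    - [0,0,0]
    - [0,0,0]
  slide:
    - [0.002,-0.0001,0]
    - [0.004,-0.0002,0]
    - [0.006,-0.0003,0]
    - [0.008,-0.0004,0]
    - [0.01,-0.0004,0]
    - [0.012,-0.0004,0]
    - [0.014,-0.0004,0]
    - [0.016,-0.0004,0]
  hand: [0.03,0.03,0.03,0.03,0.03,0.03,0.03,0.03]

```text
clock: 11.03
tool_pos: [534.7, 46.2, 254.3]
ee_rot: [0.485, -0.514, 0.515, -0.485]
ft_force: [-2.4, -1.0, 9.8]
width: 0.341
```

Emit:
carry_out:
  turn:
    - [0,0,0]
    - [0,0,0]
    - [0,0,0]
    - [0,0,0]
    - [0,0,0]
    - [0,0,0]
    - [0,0,0]
    - [0,0,0]
  slide:
    - [0.002,0,0]
    - [0.004,0,0]
    - [0.006,0,0]
    - [0.008,0,0]
    - [0.01,0,0]
    - [0.012,0,0]
    - [0.014,0,0]
    - [0.016,0,0]
  hand: [0.03,0.03,0.03,0.03,0.03,0.03,0.03,0.03]

```text
clock: 11.7
tool_pos: [533.8, 30.2, 254.3]
ee_rot: [0.485, -0.514, 0.515, -0.485]
ft_force: [-2.2, 0.7, 9.3]
width: 0.339
```

```bash
python3 - <<'E'
from h import *
print(track());s=get_state();print(s["tool_pos"],s["ft_force"])
E
```

```text
(np.int64(405), array([261.7, 195.9]), array([18.6, 27.7]), array([593.2,  27.1,  53. ]), np.float64(22.7))
[533.7875968   29.64888919 254.3425393 ] [-2.13579772 -0.55753802  9.32578187]
```

Emit:
carry_out:
  turn:
    - [0,0,0]
    - [0,0,0]
    - [0,0,0]
    - [0,0,0]
    - [0,0,0]
    - [0,0,0]
    - [0,0,0]
    - [0,0,0]
  slide:
    - [0.002,0,0]
    - [0.004,0,0]
    - [0.006,0,0]
    - [0.008,0,0]
    - [0.01,0,0]
    - [0.012,0,0]
    - [0.014,0,0]
    - [0.016,0,0]
  hand: [0.03,0.03,0.03,0.03,0.03,0.03,0.03,0.03]

```text
clock: 12.42
tool_pos: [532.9, 14.2, 254.3]
ee_rot: [0.485, -0.514, 0.515, -0.485]
ft_force: [-1.6, -0.2, 8.4]
width: 0.339
```

Emit:
carry_out:
  turn:
    - [0,0,0]
    - [0,0,0]
    - [0,0,0]
    - [0,0,0]
  slide:
    - [0.002,0,0]
    - [0.004,0.0001,0]
    - [0.006,0.0002,0]
    - [0.008,0.0004,0]
  hand: [0.03,0.03,0.03,0.03]

```text
clock: 12.75
tool_pos: [532.5, 6.0, 253.9]
ee_rot: [0.485, -0.514, 0.515, -0.485]
ft_force: [-2.4, -0.2, 10.2]
width: 0.341
```

```bash
python3 - <<'E'
from h import *
print(track());s=get_state();print(s["tool_pos"],s["ft_force"])
E
```

```text
(np.int64(417), array([257. , 197.5]), array([18.8, 28.1]), array([592.5,  14.6,  52.6]), np.float64(10.2))
[532.44590239   5.47393434 253.84588339] [-1.29523048 -1.19615381  9.21488347]
```

Emit:
carry_out:
  turn:
    - [0,0,0]
    - [0,0,0]
    - [0,0,0]
    - [0,0,0]
    - [0,0,0]
  slide:
    - [0.002,0.0001,0]
    - [0.004,0.0003,0]
    - [0.006,0.0005,0]
    - [0.008,0.0007,0]
    - [0.01,0.0009,0]
  hand: [0.03,0.03,0.03,0.03,0.03]

```text
clock: 13.22
tool_pos: [531.9, -4.2, 252.9]
ee_rot: [0.485, -0.514, 0.515, -0.485]
ft_force: [-1.7, -1.6, 6.7]
width: 0.342
```

```bash
python3 - <<'E'
from h import *
print(track());s=get_state();print(s["tool_pos"],s["ft_force"])
E
```

```text
(np.int64(416), array([255. , 198.1]), array([18.6, 28.5]), array([592.2,   9.2,  52.6]), np.float64(4.7))
[531.91255305  -4.72893957 252.84352142] [-1.06258367 -0.5440292   6.58178963]
```

Emit:
carry_out:
  turn:
    - [0,0,0]
    - [0,0,0]
    - [0,0,0]
    - [0,0,0]
    - [0,0,0]
    - [0,0,0]
    - [0,0,0]
  slide:
    - [0.002,0.0003,0]
    - [0.004,0.0006,0]
    - [0.006,0.0009,0]
    - [0.008,0.0013,0]
    - [0.01,0.0017,0]
    - [0.0105,0.0018,0]
    - [0.0105,0.0018,0]
  hand: [0.03,0.03,0.03,0.03,0.03,0.03,0.03]

```text
clock: 13.85
tool_pos: [531.4, -15.1, 251.0]
ee_rot: [0.485, -0.514, 0.515, -0.485]
ft_force: [-0.9, -2.1, 7.3]
width: 0.341
```

```bash
cat > chk.py <<'E'
from h import *
import sys
# compare log vs red line in the top and wrist camera
def topchk(n):
    s=get_state()
    ci=camera_info(n) if n!="wrist" else wristci(s);p,d=snapshot(n)
    H=hsv(p).astype(int);h,sa,v=H[...,0],H[...,1],H[...,2]
    roi=np.zeros(h.shape,bool)
    if n=="top": roi[180:270,190:340]=1
    else: roi[:,100:400]=1
    m=roi&((h<8)|(h>172))&(sa>140)&(v>120)
    w=ray(ci,uvof(m),18)[:,:2]; w=w[abs((w-RED0)@EY)<8];c,dv=line(w);print(n,"red",len(w),((c-RED0)@EY).round(2),np.degrees(np.arctan2(dv[1],dv[0])).round(2))
    g=roi&(h>28)&(h<60)&(sa>70)&(v>60);g=big(cv2.morphologyEx(g.astype(np.uint8),cv2.MORPH_OPEN,np.ones((3,3))))
    q=uvof(g);u,vv=q.T;z=d[vv,u];P=(np.c_[(u-ci["cx"])/ci["fx"]*z,(vv-ci["cy"])/ci["fy"]*z,z]-ci["t"])@ci["R"]
    k=(P[:,2]>60)&(P[:,2]<95);P=P[k]
    r=cv2.minAreaRect(ray(ci,q,53)[:,:2].astype(np.float32));print(n,"log rect53",r,"rel",((np.array(r[0])-RED0)@EY).round(2))
    # circle fit with fixed R: least squares over yaw, y0, z0
    from scipy.optimize import least_squares
    def f(a):
        yy=(P[:,:2]-RED0)@EY-a[0]-a[2]*((P[:,:2]-RED0)@EX+12); return np.hypot(yy,P[:,2]-a[1])-35
    s=least_squares(f,[0,53,0],loss="soft_l1");print(n,"cyl fit rel y, z, yaw deg rel board",s.x[:2].round(2),np.degrees(s.x[2]).round(2),"rms",np.sqrt((f(s.x)**2).mean()).round(2),"x",np.percentile((P[:,:2]-RED0)@EX,[1,99]).round(1))
    return p
if __name__=="__main__":
    for n in sys.argv[1:]:
        p=topchk(n);cv2.imwrite(f"pics/chk_{n}_{get_state()['clock']:.2f}.png",cv2.cvtColor(p,cv2.COLOR_RGB2BGR))
    print(track());s=get_state();print(s["tool_pos"],s["ft_force"])
E
python3 chk.py top
```

```text
top red 3 4.78 -1.33
top log rect53 ((518.5874633789062, -39.552772521972656), (166.0258331298828, 179.49351501464844), 88.86154174804688) rel -48.14
top cyl fit rel y, z, yaw deg rel board [ 0.21 54.09] 0.55 rms 1.19 x [-69.5  41.4]
(np.int64(414), array([252.8, 198.6]), array([18.5, 28.3]), array([591.8,   3.5,  53.4]), np.float64(-0.9))
[531.33577444 -14.96224418 250.95744546] [-0.83085428 -1.30893286  5.761964  ]
```

Emit:
carry_out:
  turn:
    - [0,0,0]
    - [0,0,0]
    - [0,0,0]
    - [0,0,0]
    - [0,0,0]
    - [0,0,0]
    - [0,0,0]
    - [0,0,0]
    - [0,0,0]
  slide:
    - [0,-0.0001,0]
    - [0,-0.0003,0]
    - [0,-0.0005,0]
    - [0,-0.0007,0]
    - [0,-0.0009,0]
    - [0,-0.0011,0]
    - [0,-0.002,0]
    - [0,-0.006,0]
    - [0,-0.015,0]
  hand: [0.03,0.03,0.03,0.03,0.03,0.03,0.03,0.03,0.03]

```text
clock: 14.7
tool_pos: [530.7, -13.2, 264.7]
ee_rot: [-0.486, 0.515, -0.513, 0.485]
ft_force: [-0.3, -0.2, 0.1]
width: 0.338
```

```bash
python3 chk.py
```

```text
(np.int64(417), array([253.3, 198.6]), array([18.9, 28.1]), array([591.9,   4.8,  52.8]), np.float64(0.3))
[531.43367031 -13.33234227 266.7409487 ] [ 0.44412124 -0.05388073  0.69602974]
```

Emit:
carry_out:
  turn:
    - [0,0,0]
    - [0,0,0]
    - [0,0,0]
    - [0,0,0]
    - [0,0,0]
    - [0,0,0]
    - [0,0,0]
  slide:
    - [0,-0.03,0]
    - [0.0,-0.06,0]
    - [-0.03,-0.09,0]
    - [-0.06,-0.12,0]
    - [-0.06,-0.15,0]
    - [-0.06,-0.15,0]
    - [-0.06,-0.15,0]
  hand: [0.03,0.03,0.03,0.03,0.03,0.03,0.03]

```text
clock: 15.33
tool_pos: [535.0, 46.8, 417.3]
ee_rot: [0.484, -0.513, 0.515, -0.487]
ft_force: [-0.2, -0.2, 0.2]
width: 0.342
```

```bash
python3 chk.py wrist; ls pics
```

```text
wrist red 193 0.18 -2.93
wrist log rect53 ((532.4431762695312, 7.2336578369140625), (72.33772277832031, 132.5389404296875), 86.736328125) rel -0.63
wrist cyl fit rel y, z, yaw deg rel board [ 0.93 52.4 ] 0.23 rms 0.64 x [-70.1  46.9]
(np.int64(417), array([253.3, 198.6]), array([18.9, 28. ]), array([591.9,   4.8,  52.9]), np.float64(0.4))
[534.22447562  45.83695648 414.8756851 ] [ 0.11571624  0.01063153 -0.18450122]
chk_top_13.90.png
chk_wrist_15.38.png
s2.png
scene0.npy
scene0.png
scene0p.npy
top0.npy
top0.png
top0p.npy
w1.pkl
w1.png
w1d.npy
w1p.npy
w2.png
```

```bash
python3 - <<'E'
from h import *
ci=camera_info("top");p=np.load("pics/top0p.npy");H=hsv(p).astype(int)
m=big((H[...,0]>150)&(H[...,0]<172)&(H[...,1]>120));c=uvof(m).mean(0);print("cap",c,ray(ci,c,175))
ci=camera_info("scene");p=np.load("pics/scene0p.npy");H=hsv(p).astype(int)
m=big((H[...,0]>150)&(H[...,0]<172)&(H[...,1]>120));c=uvof(m).mean(0);print("cap",c,ray(ci,c,172))
s=get_state();print(goal([530,-300,400],-3.3),s["tool_pos"])
E
```

```text
cap [411.93162393 153.93162393] [[ 692.36230018 -345.72946648  175.        ]]
cap [ 97.57740586 250.0083682 ] [[ 692.41757365 -348.33719117  172.        ]]
(array([ 0.07, -0.07,  0.03]), array([0.3455, 0.015 , 0.0161])) [534.22447562  45.83695648 414.8756851 ]
```

View pics/chk_wrist_15.38.png

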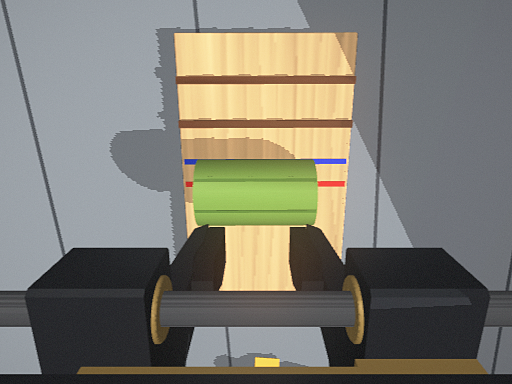

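The log lies square over the red line, whose ends stick out at (188,184) and (332,184). The bottle at x≈692 is clear of the gripper's span at the chock, so I'll move to view the chock.

Emit:
carry_out:
  turn:
    - [0,0,0]
    - [0,0,0]
    - [0,0,0]
    - [0,0,0]
    - [0,0,0]
    - [0,0,0]
    - [0,0,0]
    - [0,0,0]
    - [0,0,0]
    - [0,0,0]
  slide:
    - [0.036,0.002,0.002]
    - [0.072,0.004,0.004]
    - [0.108,0.006,0.006]
    - [0.144,0.008,0.008]
    - [0.18,0.01,0.01]
    - [0.216,0.012,0.012]
    - [0.252,0.014,0.014]
    - [0.288,0.015,0.016]
    - [0.32,0.015,0.016]
    - [0.34,0.015,0.016]
  hand: [0.06,0.06,0.06,0.06,0.06,0.06,0.06,0.06,0.06,0.06]

```text
clock: 16.27
tool_pos: [528.8, -298.9, 398.3]
ee_rot: [-0.485, 0.516, -0.515, 0.482]
ft_force: [-0.5, -0.2, 0.6]
width: 0.678
```

Emit:
carry_out:
  turn:
    - [0,0,0]
    - [0,0,0]
    - [0,0,0]
  slide:
    - [0.005,0,0]
    - [0.005,0,0]
    - [0.005,0,0]
  hand: [0.06,0.06,0.06]

```text
clock: 16.52
tool_pos: [530.6, -297.8, 399.2]
ee_rot: [-0.485, 0.515, -0.513, 0.486]
ft_force: [1.2, 0.7, -0.8]
width: 0.679
```

```bash
python3 - <<'E'
from h import *
s=get_state();p,d=snapshot("wrist");ci=wristci(s);cv2.imwrite("pics/w3.png",cv2.cvtColor(p,cv2.COLOR_RGB2BGR));print(s["tool_pos"],s["width"])
H=hsv(p).astype(int);h,sa,v=H[...,0],H[...,1],H[...,2]
roi=np.zeros(h.shape,bool);roi[60:235,180:340]=1
ch=big(roi&(h<30)&(sa>90)&(v>50));k=big(ch&(h<17));y=big(ch&(h>=18))
for nm,m in (("chock",ch),("block",k),("yellow",y)):
    q=uvof(m);u,vv=q.T;z=d[vv,u];P=(np.c_[(u-ci["cx"])/ci["fx"]*z,(vv-ci["cy"])/ci["fy"]*z,z]-ci["t"])@ci["R"]
    print(nm,m.sum(),q.min(0),q.max(0),"z",np.percentile(P[:,2],[2,50,98]).round(1))
    t=P[P[:,2]>33]
    if len(t)>20:print("  top face",cv2.minAreaRect(t[:,:2].astype(np.float32)),len(t))
    print("  depth xy rect",cv2.minAreaRect(P[P[:,2]>2][:,:2].astype(np.float32)), " at0",cv2.minAreaRect(ray(ci,q,0)[:,:2].astype(np.float32))," at36",cv2.minAreaRect(ray(ci,q,36)[:,:2].astype(np.float32)))
E
```

```text
[ 530.58389943 -297.82062249  399.18084742] 0.6786333850147632
chock 2338 [237 108] [274 181] z [ 4.7 33.3 36.9]
  top face ((530.4934692382812, -273.732666015625), (97.19789123535156, 33.275325775146484), 82.36741638183594) 1179
  depth xy rect ((530.4180908203125, -273.7165832519531), (97.15766143798828, 33.921592712402344), 81.99465942382812)  at0 ((528.5733642578125, -291.8369445800781), (80.34805297851562, 37.654296875), 82.21736145019531)  at36 ((529.1714477539062, -285.51177978515625), (72.71167755126953, 34.0755500793457), 82.21742248535156)
block 1061 [237 147] [271 181] z [33.9 35.5 37. ]
  top face ((530.5523681640625, -273.7315368652344), (97.1716537475586, 33.231197357177734), 82.25875091552734) 1052
  depth xy rect ((530.5523681640625, -273.7315368652344), (97.1716537475586, 33.231197357177734), 82.25875091552734)  at0 ((525.7656860351562, -312.7381591796875), (38.170230865478516, 37.231163024902344), 82.21736907958984)  at36 ((526.6306762695312, -304.426513671875), (34.54249572753906, 33.6926155090332), 82.21742248535156)
yellow 1275 [239 108] [274 148] z [-0.1 21.  35.5]
  top face ((524.507568359375, -259.7255859375), (31.828950881958008, 64.5035171508789), 9.522889137268066) 126
  depth xy rect ((532.7801513671875, -256.45989990234375), (62.335453033447266, 33.931114196777344), 82.1584243774414)  at0 ((531.1771850585938, -272.918212890625), (42.121891021728516, 37.663448333740234), 82.15400695800781)  at36 ((531.52783203125, -268.3910827636719), (38.118560791015625, 34.083831787109375), 82.15404510498047)
```

View pics/w3.png

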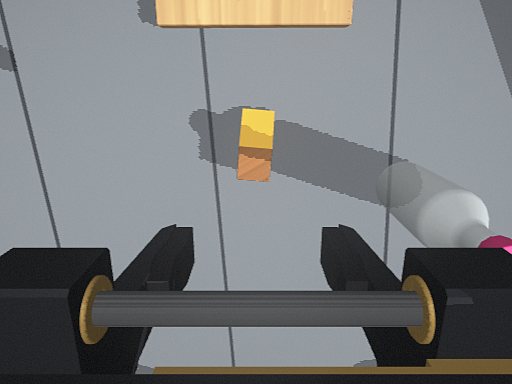

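```bash
python3 - <<'E'
from h import *
s=get_state();print(goal([526.4,-303.8,172],-7.7),s["tool_pos"])
E
```

```text
(array([ 0.08,  4.5 , -0.14]), array([ 0.0076,  0.2275, -0.0039])) [ 530.99962498 -296.99878388  399.48045248]
```

Emit:
carry_out:
  turn:
    - [0,1.5,0]
    - [0,3,0]
    - [0,4.5,0]
    - [0,4.5,0]
    - [0,4.5,0]
    - [0,4.5,0]
    - [0,4.5,0]
    - [0,4.5,0]
  slide:
    - [0.004,0.03,-0.002]
    - [0.007,0.065,-0.004]
    - [0.007,0.1,-0.004]
    - [0.007,0.135,-0.004]
    - [0.007,0.165,-0.004]
    - [0.007,0.185,-0.004]
    - [0.007,0.185,-0.004]
    - [0.007,0.185,-0.004]
  hand: [0.06,0.06,0.06,0.06,0.06,0.06,0.06,0.06]

```text
clock: 17.23
tool_pos: [526.7, -303.8, 214.7]
ee_rot: [-0.465, 0.533, -0.531, 0.465]
ft_force: [1.4, -0.4, 0.8]
width: 0.683
```

```bash
python3 - <<'E'
from h import *
s=get_state();print(goal([526.4,-303.8,172],-7.7),s["tool_pos"])
p,d=snapshot("wrist");cv2.imwrite("pics/w4.png",cv2.cvtColor(p,cv2.COLOR_RGB2BGR));s=get_state();print(goal([526.4,-303.8,172],-7.7),s["tool_pos"])
E
```

```text
(array([ 0.11,  0.01, -0.11]), array([ 0.0001,  0.0427, -0.0002])) [ 526.65243511 -303.77762622  214.72109254]
(array([-0.05, -0.03, -0.03]), array([-0.0006,  0.0441, -0.0009])) [ 527.12732868 -304.56043217  216.08039568]
```

View pics/w4.png

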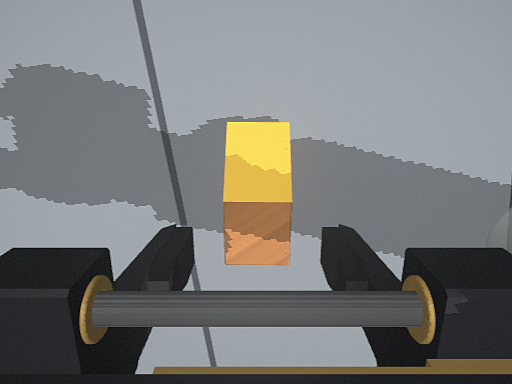

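The chock is square and centred between the fingers (u 224–291), so I'll descend and grip.

Emit:
carry_out:
  turn:
    - [0,0,0]
    - [0,0,0]
    - [0,0,0]
    - [0,0,0]
    - [0,0,0]
  slide:
    - [0,0.015,0]
    - [0,0.03,0]
    - [0,0.04,0]
    - [0,0.043,0]
    - [0,0.043,0]
  hand: [0.06,0.06,0.06,0.06,0.06]
  squeeze: 12

```text
clock: 17.7
tool_pos: [526.6, -305.5, 172.7]
ee_rot: [0.465, -0.533, 0.533, -0.465]
ft_force: [-0.4, 0.2, 0.5]
width: 0.677
```

Emit:
carry_out:
  turn:
    - [0,0,0]
    - [0,0,0]
    - [0,0,0]
    - [0,0,0]
    - [0,0,0]
    - [0,0,0]
  slide:
    - [0,0,0]
    - [0,0,0]
    - [0,0,0]
    - [0,0,0]
    - [0,0,0]
    - [0,0,0]
  hand: [0.045,0.038,0.03,0.03,0.03,0.03]
  squeeze: 12

```text
clock: 18.2
tool_pos: [526.5, -305.9, 172.9]
ee_rot: [0.465, -0.533, 0.533, -0.465]
ft_force: [-1.6, -0.8, 4.0]
width: 0.383
```

Emit:
carry_out:
  turn:
    - [0,0,0]
    - [0,0,0]
    - [0,0,0]
    - [0,0,0]
  slide:
    - [0,-0.01,0]
    - [0,-0.03,0]
    - [0,-0.06,0]
    - [0,-0.06,0]
  hand: [0.03,0.03,0.03,0.03]
  squeeze: 12

```text
clock: 18.53
tool_pos: [527.8, -306.8, 237.2]
ee_rot: [0.464, -0.53, 0.536, -0.466]
ft_force: [-0.2, -0.8, 0.1]
width: 0.384
```

```bash
python3 - <<'E'
from h import *
s=get_state();print(s["tool_pos"],s["width"],s["ft_force"])
p,d=snapshot("wrist");cv2.imwrite("pics/w5.png",cv2.cvtColor(p,cv2.COLOR_RGB2BGR))
E
python3 chk.py
```

```text
[ 527.80052789 -306.81172423  237.17499849] 0.3844695615344175 [-0.18140532 -0.77091389  0.0841375 ]
(np.int64(417), array([253.2, 198.5]), array([18.8, 28.1]), array([591.9,   4.7,  53. ]), np.float64(0.2))
[ 526.67451367 -305.95092624  233.7413658 ] [ 0.23094105  0.8647367  -1.68328553]
```

View pics/w5.png

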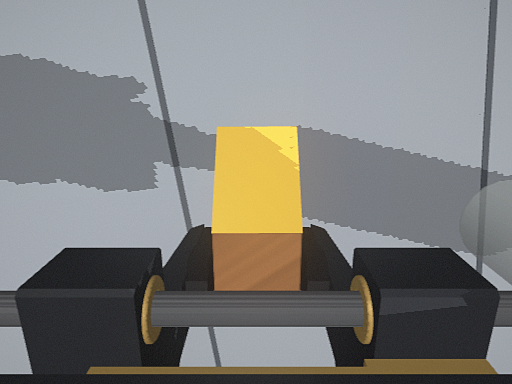

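```bash
python3 - <<'E'
from h import *
s=get_state();print(s["tool_pos"],goal([525,-115,205],-3.3))
E
```

```text
[ 526.67451367 -305.95092624  233.7413658 ] (array([-0.14, -4.53,  0.05]), array([-0.189 ,  0.0285, -0.0278]))
```

Emit:
carry_out:
  turn:
    - [0,0,0]
    - [0,-1,0]
    - [0,-2,0]
    - [0,-3,0]
    - [0,-4,0]
    - [0,-4.5,0]
    - [0,-4.5,0]
    - [0,-4.5,0]
    - [0,-4.5,0]
  slide:
    - [-0.02,0,-0.003]
    - [-0.05,0,-0.007]
    - [-0.08,0,-0.012]
    - [-0.11,0,-0.016]
    - [-0.14,0,-0.02]
    - [-0.17,0.01,-0.025]
    - [-0.189,0.02,-0.0278]
    - [-0.189,0.028,-0.0278]
    - [-0.189,0.028,-0.0278]
  hand: [0.03,0.03,0.03,0.03,0.03,0.03,0.03,0.03,0.03]
  squeeze: 12

```text
clock: 19.38
tool_pos: [523.8, -113.3, 202.3]
ee_rot: [-0.487, 0.515, -0.512, 0.485]
ft_force: [0.2, -1.1, 0.1]
width: 0.379
```

```bash
python3 - <<'E'
from h import *
p,d=snapshot("wrist");cv2.imwrite("pics/w6.png",cv2.cvtColor(p,cv2.COLOR_RGB2BGR))
s=get_state();print(s["tool_pos"],goal([526.9,-80,191],-3.3))
E
```

```text
[ 523.94630271 -115.08230754  203.10361663] (array([ 0.16, -0.02,  0.03]), array([-0.0352,  0.0121,  0.0009]))
```

View pics/w6.png

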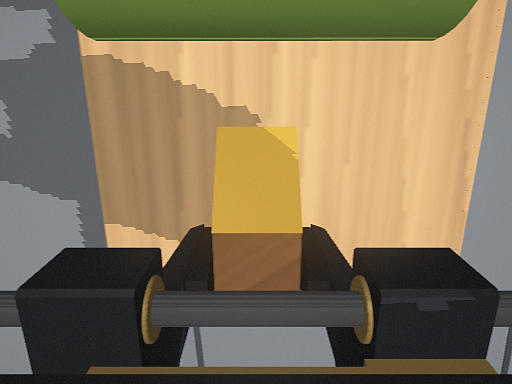

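The wedge is held square, with its toe facing the log's lower edge (v≈40).

Emit:
carry_out:
  turn:
    - [0,0,0]
    - [0,0,0]
    - [0,0,0]
    - [0,0,0]
    - [0,0,0]
  slide:
    - [-0.012,0.003,0]
    - [-0.024,0.007,0]
    - [-0.034,0.01,0.001]
    - [-0.034,0.01,0.001]
    - [-0.034,0.01,0.001]
  hand: [0.03,0.03,0.03,0.03,0.03]
  squeeze: 12

```text
clock: 19.85
tool_pos: [527.7, -79.8, 194.2]
ee_rot: [-0.486, 0.514, -0.514, 0.486]
ft_force: [-0.3, -0.1, 0.1]
width: 0.382
```

Emit:
carry_out:
  turn:
    - [0,0,0]
    - [0,0,0]
    - [0,0,0]
  slide:
    - [0,0.001,0]
    - [0,0.002,0]
    - [0,0.002,0]
  hand: [0.03,0.03,0.03]
  squeeze: 12

```text
clock: 20.1
tool_pos: [527.4, -81.5, 192.3]
ee_rot: [0.485, -0.514, 0.515, -0.485]
ft_force: [-0.1, -0.1, -0.1]
width: 0.384
```

Emit:
carry_out:
  turn:
    - [0,0,0]
    - [0,0,0]
    - [0,0,0]
  slide:
    - [0,0.0005,0]
    - [0,0.001,0]
    - [0,0.001,0]
  hand: [0.03,0.03,0.03]
  squeeze: 12

```text
clock: 20.35
tool_pos: [527.5, -81.0, 191.3]
ee_rot: [-0.485, 0.514, -0.514, 0.485]
ft_force: [-0.8, -0.2, -0.8]
width: 0.385
```

Emit:
carry_out:
  turn:
    - [0,0,0]
    - [0,0,0]
    - [0,0,0]
  slide:
    - [0,0.0003,0]
    - [0,0.0006,0]
    - [0,0.0006,0]
  hand: [0.03,0.03,0.03]
  squeeze: 12

```text
clock: 20.6
tool_pos: [527.5, -80.9, 190.8]
ee_rot: [0.485, -0.514, 0.514, -0.485]
ft_force: [0.3, -0.1, 1.3]
width: 0.382
```

Emit:
carry_out:
  turn:
    - [0,0,0]
    - [0,0,0]
    - [0,0,0]
  slide:
    - [0,0.0003,0]
    - [0,0.0003,0]
    - [0,0.0003,0]
  hand: [0.03,0.03,0.03]
  squeeze: 12

```text
clock: 20.85
tool_pos: [527.5, -80.9, 190.8]
ee_rot: [0.485, -0.514, 0.514, -0.485]
ft_force: [-1.1, -0.0, 5.3]
width: 0.382
```

Emit:
carry_out:
  turn:
    - [0,0,0]
    - [0,0,0]
    - [0,0,0]
    - [0,0,0]
    - [0,0,0]
    - [0,0,0]
    - [0,0,0]
  slide:
    - [-0.0015,0,0]
    - [-0.003,0,0]
    - [-0.0045,0,0]
    - [-0.006,0,0]
    - [-0.0075,0,0]
    - [-0.009,0,0]
    - [-0.009,0,0]
  hand: [0.03,0.03,0.03,0.03,0.03,0.03,0.03]
  squeeze: 12

```text
clock: 21.43
tool_pos: [528.4, -72.5, 190.8]
ee_rot: [0.485, -0.514, 0.515, -0.485]
ft_force: [0.4, -2.1, 4.1]
width: 0.386
```

```bash
python3 chk.py; python3 - <<'E'
from h import *
p,d=snapshot("scene");cv2.imwrite("pics/s7.png",cv2.resize(cv2.cvtColor(p[140:260,160:320],cv2.COLOR_RGB2BGR),None,fx=5,fy=5,interpolation=cv2.INTER_CUBIC))
p,d=snapshot("wrist");cv2.imwrite("pics/w7.png",cv2.cvtColor(p,cv2.COLOR_RGB2BGR))
E
```

```text
(np.int64(416), array([253.3, 198.5]), array([18.8, 28.1]), array([591.9,   4.7,  53. ]), np.float64(0.3))
[528.36424988 -72.53369197 190.78984821] [-0.4269571  -2.00466646  6.31343372]
```

View pics/s7.png

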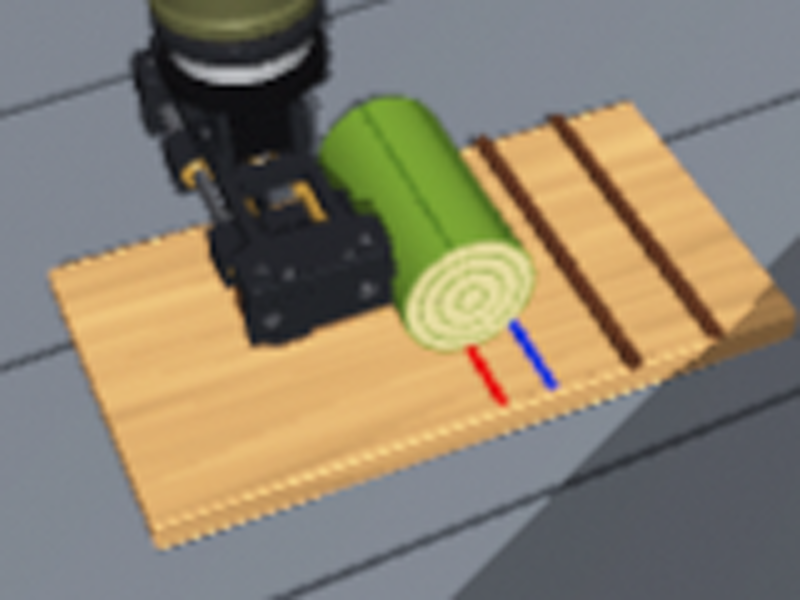

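View pics/w7.png

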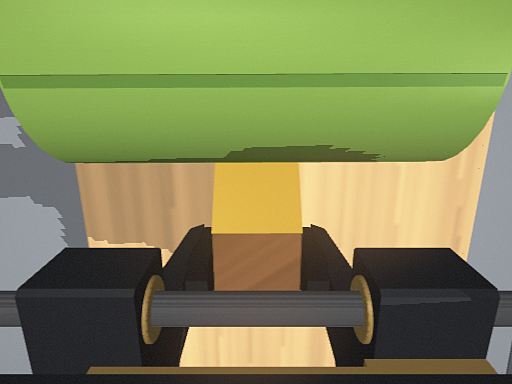

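Emit:
carry_out:
  turn:
    - [0,0,0]
    - [0,0,0]
    - [0,0,0]
    - [0,0,0]
    - [0,0,0]
  slide:
    - [-0.001,-0.0002,0]
    - [-0.002,-0.0002,0]
    - [-0.003,-0.0002,0]
    - [-0.004,-0.0002,0]
    - [-0.004,-0.0002,0]
  hand: [0.03,0.03,0.03,0.03,0.03]
  squeeze: 12

```text
clock: 22.0
tool_pos: [528.4, -68.0, 190.8]
ee_rot: [0.485, -0.514, 0.515, -0.485]
ft_force: [-0.1, -2.1, 4.9]
width: 0.39
```

```bash
python3 chk.py
```

```text
(np.int64(414), array([253.3, 198.6]), array([18.9, 28. ]), array([591.9,   4.9,  52.7]), np.float64(0.4))
[528.44615105 -68.04223421 190.79701835] [-0.46790907 -2.66680595  5.08940319]
```

Emit:
carry_out:
  turn:
    - [0,0,0]
    - [0,0,0]
  slide:
    - [-0.0005,0,0]
    - [-0.0005,0,0]
  hand: [0.03,0.03]
  squeeze: 12

```text
clock: 22.22
tool_pos: [528.5, -67.7, 190.8]
ee_rot: [0.485, -0.514, 0.515, -0.485]
ft_force: [-0.0, -3.4, 4.6]
width: 0.385
```

```bash
python3 chk.py
```

```text
(np.int64(417), array([253.4, 198.5]), array([18.7, 28.3]), array([591.9,   5. ,  53.2]), np.float64(0.6))
[528.44965154 -67.68418278 190.80256879] [-0.68443894 -3.05740928  5.03048324]
```

Emit:
carry_out:
  turn:
    - [0,0,0]
    - [0,0,0]
  slide:
    - [-0.0005,0,0]
    - [-0.0005,0,0]
  hand: [0.03,0.03]
  squeeze: 12

```text
clock: 22.43
tool_pos: [528.4, -67.2, 190.8]
ee_rot: [0.485, -0.514, 0.515, -0.485]
ft_force: [-0.0, -2.9, 4.9]
width: 0.387
```

```bash
python3 chk.py
```

```text
(np.int64(417), array([253.3, 198.5]), array([18.7, 28.4]), array([591.9,   4.9,  53.2]), np.float64(0.4))
[528.48516595 -67.19997361 190.81360795] [-0.01435884 -2.42700872  4.99296251]
```

Emit:
carry_out:
  turn:
    - [0,0,0]
    - [0,0,0]
  slide:
    - [-0.0005,0,0]
    - [-0.0005,0,0]
  hand: [0.03,0.03]
  squeeze: 12

```text
clock: 22.65
tool_pos: [528.5, -66.7, 190.8]
ee_rot: [0.485, -0.514, 0.515, -0.485]
ft_force: [-1.0, -3.1, 5.6]
width: 0.382
```

```bash
python3 chk.py wrist
```

```text
Traceback (most recent call last):
  File "chk.py", line 25, in <module>
    p=topchk(n);cv2.imwrite(f"pics/chk_{n}_{get_state()['clock']:.2f}.png",cv2.cvtColor(p,cv2.COLOR_RGB2BGR))
  File "chk.py", line 12, in topchk
    w=ray(ci,uvof(m),18)[:,:2]; w=w[abs((w-RED0)@EY)<8];c,dv=line(w);print(n,"red",len(w),((c-RED0)@EY).round(2),np.degrees(np.arctan2(dv[1],dv[0])).round(2))
                                                             ~~~~^^^
  File "h.py", line 19, in line
    vx,vy,x,y=cv2.fitLine(pts.astype(np.float32),cv2.DIST_HUBER,0,.01,.01).ravel();return np.array([x,y]),np.array([vx,vy])
              ~~~~~~~~~~~^^^^^^^^^^^^^^^^^^^^^^^^^^^^^^^^^^^^^^^^^^^^^^^^^
cv2.error: OpenCV(4.12.0) /io/opencv/modules/imgproc/src/linefit.cpp:50: error: (-215:Assertion failed) count > 0 in function 'fitLine2D_wods'
```

Emit:
carry_out:
  turn:
    - [0,0,0]
    - [0,0,0]
  slide:
    - [-0.0005,0,0]
    - [-0.0005,0,0]
  hand: [0.03,0.03]
  squeeze: 12

```text
clock: 22.87
tool_pos: [528.5, -66.3, 190.8]
ee_rot: [0.485, -0.514, 0.515, -0.485]
ft_force: [0.4, -2.8, 5.1]
width: 0.382
```

```bash
python3 chk.py;python3 chk.py
```

```text
(np.int64(418), array([253.2, 198.5]), array([18.8, 28.2]), array([591.9,   4.6,  53.1]), np.float64(0.1))
[528.5178658  -66.25429416 190.80768987] [ 0.21224748 -3.20692586  5.13629699]
(np.int64(418), array([253.2, 198.6]), array([18.7, 28.2]), array([591.9,   4.6,  53. ]), np.float64(0.1))
[528.50870578 -66.2415229  190.81342907] [-0.15779172 -3.74066031  5.55973679]
```

Emit:
carry_out:
  turn:
    - [0,0,0]
    - [0,0,0]
  slide:
    - [-0.0005,0,0]
    - [-0.0005,0,0]
  hand: [0.03,0.03]
  squeeze: 12

```text
clock: 23.13
tool_pos: [528.5, -65.7, 190.8]
ee_rot: [0.485, -0.514, 0.515, -0.485]
ft_force: [-0.2, -4.2, 5.3]
width: 0.384
```

```bash
python3 chk.py;python3 chk.py
```

```text
(np.int64(416), array([253.3, 198.5]), array([18.8, 28.1]), array([591.9,   4.7,  53. ]), np.float64(0.3))
[528.54588788 -65.74009876 190.79802524] [-1.30199612 -3.68921381  5.9106103 ]
(np.int64(416), array([253.4, 198.5]), array([18.6, 28.4]), array([591.9,   5. ,  53.1]), np.float64(0.6))
[528.54268723 -65.75016583 190.8181383 ] [ 0.30693524 -1.58557282  4.72186578]
```

```bash
cat > tr.py <<'E'
from h import *
v=[track()[4] for _ in range(4)];s=get_state();print(np.mean(v).round(2),np.round(v,2),s["tool_pos"].round(2) if hasattr(s["tool_pos"],'round') else s["tool_pos"],np.round(s["ft_force"],1),s["clock"])
E
python3 tr.py
```

```text
0.4 [0.3 0.6 0.3 0.4] [528.54 -65.73 190.8 ] [-0.9 -3.3  5.5] 23.4333
```

Emit:
carry_out:
  turn:
    - [0,0,0]
    - [0,0,0]
    - [0,0,0]
  slide:
    - [-0.0005,0,0]
    - [-0.001,0,0]
    - [-0.001,0,0]
  hand: [0.03,0.03,0.03]
  squeeze: 12

```text
clock: 23.68
tool_pos: [528.6, -64.8, 190.8]
ee_rot: [0.485, -0.514, 0.515, -0.485]
ft_force: [-0.6, -4.0, 5.5]
width: 0.384
```

```bash
python3 tr.py
```

```text
1.27 [1.2 1.2 1.4 1.3] [528.59 -64.77 190.81] [-0.2 -3.1  5.4] 23.8833
```

Emit:
carry_out:
  turn:
    - [0,0,0]
    - [0,0,0]
    - [0,0,0]
    - [0,0,0]
    - [0,0,0]
    - [0,0,0]
  slide:
    - [0,0,0]
    - [0,0,0]
    - [0,0,0]
    - [0,0,0]
    - [0,0,0]
    - [0,0,0]
  hand: [0.036,0.04,0.05,0.06,0.06,0.06]

```text
clock: 24.38
tool_pos: [528.4, -64.1, 190.5]
ee_rot: [-0.485, 0.514, -0.514, 0.485]
ft_force: [-0.1, 0.1, -0.4]
width: 0.68
```

```bash
python3 tr.py
```

```text
1.28 [1.3 1.3 1.3 1.2] [528.44 -64.31 190.6 ] [-0.2  0.3 -0.9] 24.5833
```

Emit:
carry_out:
  turn:
    - [0,0,0]
    - [0,0,0]
    - [0,0,0]
    - [0,0,0]
    - [0,0,0]
    - [0,0,0]
    - [0,0,0]
    - [0,0,0]
    - [0,0,0]
    - [0,0,0]
  slide:
    - [0,-0.005,0]
    - [0,-0.02,0]
    - [0,-0.04,0]
    - [0,-0.07,0]
    - [0,-0.1,0]
    - [0,-0.13,0]
    - [0,-0.16,0]
    - [0,-0.19,0]
    - [0,-0.22,0]
    - [0,-0.22,0]
  hand: [0.06,0.06,0.06,0.06,0.06,0.06,0.06,0.06,0.06,0.06]

```text
clock: 25.42
tool_pos: [529.7, -64.8, 416.3]
ee_rot: [0.482, -0.512, 0.517, -0.488]
ft_force: [-0.1, -0.9, 0.3]
width: 0.684
```

```bash
python3 tr.py; python3 - <<'E'
from h import *
s=get_state();print(goal([530,60,420],-3.3,s),s["tool_pos"])
E
```

```text
1.4 [1.4 1.4 1.5 1.3] [527.84 -64.22 409.81] [0.3 0.8 0.2] 25.6167
(array([ 0.12, -0.02, -0.01]), array([-0.1241, -0.0102, -0.0051])) [527.84023368 -64.22076875 409.80630659]
```

```bash
python3 chk.py wrist; python3 - <<'E'
from h import *
p,d=snapshot("scene");cv2.imwrite("pics/s9.png",cv2.resize(cv2.cvtColor(p[140:260,160:320],cv2.COLOR_RGB2BGR),None,fx=5,fy=5,interpolation=cv2.INTER_CUBIC))
E
ls pics | grep wrist
```

```text
wrist red 232 -0.13 -2.94
wrist log rect53 ((532.375244140625, 9.547708511352539), (70.47212982177734, 133.4884033203125), 86.74754333496094) rel 1.67
wrist cyl fit rel y, z, yaw deg rel board [ 2.09 52.37] 0.23 rms 0.62 x [-70.4  46.7]
(np.int64(415), array([253.7, 198.4]), array([18.3, 28.1]), array([592. ,   5.8,  53.1]), np.float64(1.4))
[527.94417745 -64.24070967 409.28524838] [-0.02746601 -0.73945661  0.38083664]
chk_wrist_15.38.png
chk_wrist_25.67.png
```

View pics/s9.png

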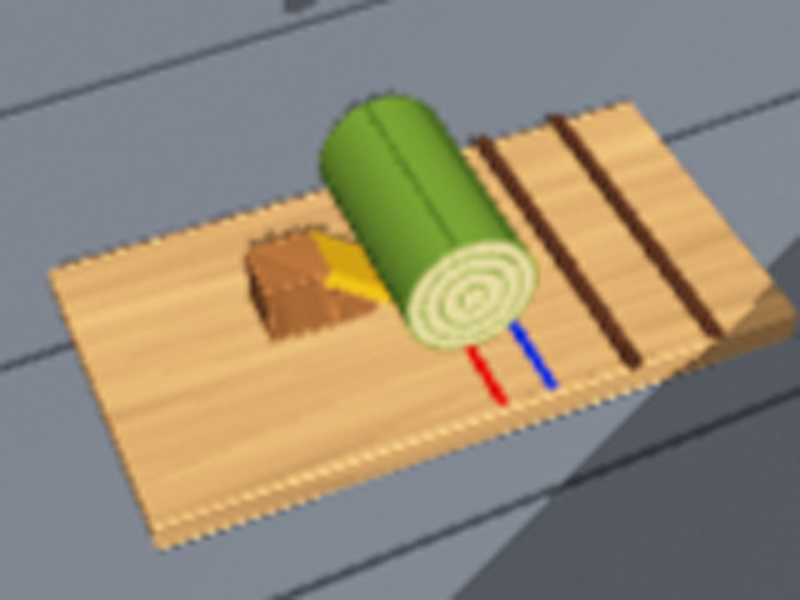

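```bash
python3 - <<'E'
from h import *
s=get_state();p,d=snapshot("wrist");ci=wristci(s)
H=hsv(p).astype(int);h,sa,v=H[...,0],H[...,1],H[...,2]
for nm in ("w",):
    roi=np.zeros(h.shape,bool);roi[100:260,190:330]=1
    k=big(roi&(h<17)&(sa>125)&(v>50)); q=uvof(k);r=cv2.minAreaRect(ray(ci,q,54)[:,:2].astype(np.float32));print(k.sum(),q.min(0),q.max(0),r,"rel",((np.array(r[0])-RED0)@EY).round(2))
    u,vv=q.T;z=d[vv,u];P=(np.c_[(u-ci["cx"])/ci["fx"]*z,(vv-ci["cy"])/ci["fy"]*z,z]-ci["t"])@ci["R"];print(np.percentile(P[:,2],[5,50,95]))
cv2.imwrite("pics/w9.png",cv2.cvtColor(p,cv2.COLOR_RGB2BGR))
E
python3 tr.py
```

```text
1143 [242 141] [275 174] ((528.8583374023438, -63.84031677246094), (33.68434524536133, 33.34683609008789), 86.77296447753906) rel -71.79
[52.16519421 53.4734049  54.67706412]
1.38 [1.3 1.4 1.4 1.4] [528.42 -64.35 410.15] [ 0.2 -1.   0.2] 26.0167
```

View pics/w9.png

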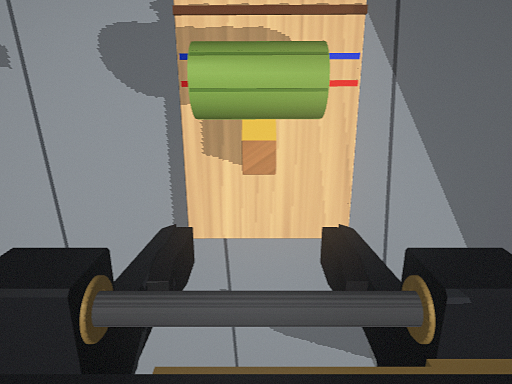

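```bash
python3 - <<'E'
from h import *
print(sign_off())
E
```

```text
the job is handed in; nothing more can be done
None
```

I rolled the log over the batten to the red line, set the wedge at its far side until it touched, and handed the job in at about 26 s of the 72 s. No verdict is reported.

- **Rolling:** I used two fingertip strokes on the top of the log. The highest reading was about 12 N down, roughly 13 N in all, against the 15 N limit. I felt the batten during the climb, and the log rose about 4 mm over it. The log stayed under the fingers down the far side and was still when I lifted off. I lifted once mid-way to reset the fingers, and the log stood still while they were off it.
- **Wedge:** I gripped it by its block, set it flat on the board and slid it in until the log first gave way, then released it.
- **Last checks:**
  - **Log:** it is still and square to within about 0.3°. Its axis is about 2 mm from the red line's centre, towards the rest; the two cameras give 2.1–2.2 mm. It stood about 1 mm off before the wedge touched, and the touch moved it about 0.9 mm more. I left that uncorrected.
  - **Wedge:** the wrist camera puts its origin 73.9 mm from the log's axis, against 73 mm for contact. That is within measuring error, so a gap of up to about 1 mm cannot be ruled out.
  - **Other things:** the arm is well clear above. The float, bottle and cup were never approached or touched, though I took no final picture to confirm their positions.
  - **Failed check:** a top-camera check of the log on the line was useless because the gripper blocked the view, and I did not repeat it.

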